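# Unstack the smear kit into its trays

## Task

The smear kit has come back to the lab trolley as one stack: take it apart and set each piece upright and flat on the floor of the grey tray made for it, the vial in the small round tray, the small cardboard box in the small rectangular one, the steel tin in the large round one and the white slide box in the large rectangular one, inside the rim. Set the pieces down, do not drop them, and leave the glass dish and the steel cup that stand among the trays where they are.

Things in the scene. Friction and masses are not known exactly. Their poses are not given: they have to be found in the camera images.
- vial: top of the stack: upright amber glass vial, 22 mm across, with a flat white cap 21 mm across; 40 mm high in all (glass 29, cap 11), about 30 g. Origin at the centre of its underside, z up.
- cover_box: second from the top: small closed box for cover glasses, brown cardboard with a thin dark seam, 26 mm (its x) by 38 mm (its y), 24 mm high, about 50 g. Origin at the centre of its underside, z up.
- tin: third from the top: closed round tin of plain steel with a flat lid, 52 mm across, 34 mm high, about 120 g. Origin at the centre of its underside, z up.
- slide_box: bottom of the stack, standing on the trolley top: flat closed box for microscope slides, white plastic with a grey seam, 56 mm (its x) by 84 mm (its y), 30 mm high, about 150 g. Origin at the centre of its underside, z up. The four things are only laid on one another, all loose, with flat tops and undersides; the whole stack is 128 mm high.
- small_ring: the vial's place: the smaller round tray, grey plastic, recess 38 mm across, 44 mm outside, dark floor inside. Fixed to the trolley. Floor 3 mm thick, walls 3 mm, rim 8 mm above the trolley top. Origin at the centre of its underside, on the trolley top, z up.
- small_tray: the small cardboard box's place: the smaller rectangular tray, grey plastic, recess 42 mm (its x) by 54 mm (its y), 48 by 60 mm outside, dark floor inside. Fixed to the trolley. Floor 3 mm thick, walls 3 mm, rim 8 mm above the trolley top. Origin at the centre of its underside, on the trolley top, z up.
- large_ring: the tin's place: the larger round tray, grey plastic, recess 68 mm across, 74 mm outside, dark floor inside. Fixed to the trolley. Floor 3 mm thick, walls 3 mm, rim 8 mm above the trolley top. Origin at the centre of its underside, on the trolley top, z up.
- large_tray: the slide box's place: the larger rectangular tray, grey plastic, recess 72 mm (its x) by 100 mm (its y), 78 by 106 mm outside, dark floor inside. Fixed to the trolley. Floor 3 mm thick, walls 3 mm, rim 8 mm above the trolley top. Origin at the centre of its underside, on the trolley top, z up.
- dish: bystander among the trays: closed flat glass dish, 47 mm across, 14 mm high, loose. Origin at the centre of its underside.
- cup: bystander among the trays: small open steel cup, 42 mm across the rim, 30 mm high, loose. Origin at the centre of its underside.
Mind the look-alikes: they are no part of the job. What is shaped like the vial but blue is not meant.

How it is judged:
At the end, for the whole second after the job is handed in: Each of the four pieces stands upright (within 0.1 rad) on the floor of its own tray (its underside less than 3 mm above that floor), inside the rim (centres within 12.5 mm), and at rest (horizontal distance between vial and small_ring below 0.0125 m and z of vial in the frame of small_ring between 0 and 0.006 m and angle between each of vial, cover_box, tin, slide_box's own z axis and vertical below 0.1 rad and linear speed of each of vial, cover_box, tin, slide_box below 0.02 m/s and angular speed of each of vial, cover_box, tin, slide_box below 0.2 rad/s and horizontal distance between cover_box and small_tray below 0.0125 m and z of cover_box in the frame of small_tray between 0 and 0.006 m and horizontal distance between tin and large_ring below 0.0125 m and z of tin in the frame of large_ring between 0 and 0.006 m and horizontal distance between slide_box and large_tray below 0.0125 m and z of slide_box in the frame of large_tray between 0 and 0.006 m); the robot touches nothing.
It fails at once if one of the four pieces is dropped (falls free of the fingers at over 0.8 m/s, from more than about 3 cm) ((linear speed of vial above 0.8 m/s and contact force between the fingers and vial below 0.01 N) or (linear speed of cover_box above 0.8 m/s and contact force between the fingers and cover_box below 0.01 N) or (linear speed of tin above 0.8 m/s and contact force between the fingers and tin below 0.01 N) or (linear speed of slide_box above 0.8 m/s and contact force between the fingers and slide_box below 0.01 N)).
It fails at once if the glass dish is shifted by more than 20 mm (distance of dish from where it was at the start of the episode above 0.02 m).
It fails at once if the steel cup is shifted by more than 20 mm (distance of cup from where it was at the start of the episode above 0.02 m).
It also fails if it takes over 120 s, if anything falls off the work surface, if the arm or the gripper's body presses on something with over 40 N, if the wrist force passes 120 N, or if a joint passes its speed limit or range.

## Robot

A 6-joint arm with a two-finger parallel gripper is mounted at the origin on the work surface. World frame = base frame: x ahead of the robot, y to its left, z up, the work surface at z = 0. Lengths are in m, angles in rad, forces in N, time in s.
With the tool pointing down it reaches from about 0.375 to 0.975 m from the base axis. Payload 3.8 kg.
Tool frame: the origin (TCP) lies midway between the tips of the shut fingers; the grasp point (between the pads) lies 19 mm behind it; z points along the fingers, y is the direction in which the jaws open and shut (so a half turn about z gives the same grasp; the last joint's range is limited). The gripper opens to 85 mm and grips with 20 to 120 N. Pads are 22 mm wide; open, the fingers measure 114 mm over their backs; the gripper's body (76 mm by 85 mm) begins 54 mm behind the grasp point. The pads swing forward as they close: fully open they stand 13 mm farther back than shut.
Start: joints at [1.279, 0.264, 1.604, -0, 1.274, -0.037], TCP at [0.17, 0.653, 0.204] pointing down, gripper open.
Joint ranges: [-2.63, 2.63], [-0.94, 2.18], [0.31, 2.57], [-1.31, 4.45], [0, 2.66], [-2.55, 2.55]. Speed limits (rad/s): [2.57, 2.57, 3.14, 3.14, 3.14, 3.14].

## Interface

Orientations are given as a rotation vector (axis times angle).
In Python, from workcell import readout, read_camera, camera_params, bot gives the robot as it stands.
- The arm moves only by the tool apply_moves, never from a script. Its argument "plan" is a list that holds one entry, the list of rows, each a list of 7 numbers: the shift along the tool's x, y, z each as a share of 1000 mm, from -1 to 1, then the turn, a rotation vector about the tool's x, y, z each as a share of pi rad, from -1 to 1, then the gripper command: -1 is fully open, 1 is shut, values between are in proportion. A call has exactly 8 rows; each row is the pose to reach, as a shift and turn from the pose commanded when the call began, along the tool's axes at that moment, turning the shorter way round; what a row does not reach only later rows make up. A row lasts 1/12 s, in which the tool goes at most 41.7 mm and 7.16 degrees, less where a joint would pass 70% of its speed; a pose out of reach is approached as far as the arm can. A call with a number of a shift or a turn outside -1 to 1 is refused whole. A call with a gripper value outside its range is refused whole. The fingers move at their own pace and stop on an object; "force" is the grip in N (left out, the last holds). Time passes only in rows, so rows that repeat a pose let the fingers close, or fill a call up. It gives the time, the measured TCP pose, the force and the opening at its end, in the units of the state.
- readout.read_state(): the state, without advancing time (a new reading comes with each control period).
- read_camera(name): name is "scene" or "top"; returns the picture (400x640x3 uint8, red, green, blue); there is no depth.
- camera_params(name): a dict with "fovy" (degrees; the focal length in pixels is half the picture's height over the tangent of half this angle, whatever the lens; pixels are square), "cx", "cy" (the principal point, pixels), "k1" (the pictures are not rectified: a ray, as slopes to the right and down, at radius r is drawn at 1 + k1 r^2 times it, then the intrinsics apply), "rvec" (rotation vector, rad) and "tvec" (3), from world to camera coordinates, as OpenCV has them. Camera axes: x right, y down, z forward; pixel columns grow to the right and rows downward; lengths in m; the calibration is good to about 2 mm. A picture is of the moment at which its call begins. camera_params takes no time and is no camera call.
- bot.finish_job(): hands the job in, once; it reports no verdict.
The state is a dict: "time": time; "q": joint angles; "joint_vel": joint speeds; "joint_torque": joint torques, N m; "tool_pos": TCP position; "tcp_rot": TCP orientation; "wrist_force": force on the tool from outside, world axes, zero at the start; "torque": the same for the moment, N m; "width": opening from 0.0 (shut) to 1.0 (fully open).
Only numpy, scipy, OpenCV 4.12 (cv2) and the standard library are available. Lean on these libraries where they do the work, as an engineer would, in place of code of your own. Each camera call takes 0.05 s, during which the arm holds its last target.

## Working session

There is one attempt and no reset: what is moved stays moved. The work goes in short steps, Python scripts to look and compute and a tool call to move; the robot and the scene stay as the last step left them, time stands still between calls to the robot, and variables do not carry over. Pictures are saved under pics/ and viewed, and the job is handed in when it is done.

Besides the shell and the picture viewer there is one more tool, called after "Emit:" as name([rows], argument=value, ...), one row to a line, values as JSON. apply_moves: Moves the arm, as the interface text tells. Shift numbers are shares of 1000 mm and turn numbers shares of pi rad, none past 1 either way. Its arguments: {"type":"object","properties":{"plan":{"type":"array","items":{"type":"array","items":{"type":"array","items":{"type":"number","minimum":-1,"maximum":1}}}},"force":{"type":"number"}},"required":["plan"]}

```bash
mkdir -p pics; ls
python3 - <<'E'
from workcell import readout, read_camera, camera_params, bot
import cv2
print(readout.read_state())
for n in("scene","top"):
    print(n,camera_params(n)); cv2.imwrite(f"pics/{n}0.png",read_camera(n)[:,:,::-1])
E
```

```text
pics
{'time': 0.0, 'q': array([ 1.27909109e+00,  2.64756440e-01,  1.60538832e+00,  2.53915109e-05,
        1.27370679e+00, -3.68901496e-02]), 'joint_vel': array([-0.00194024,  0.00081779, -0.00050528,  0.00108285,  0.00130778,
        0.00176733]), 'joint_torque': array([-1.65154772e-03, -5.15118706e+01, -3.67310679e+01, -6.39793984e-05,
        1.26583676e-02,  1.27700380e-05]), 'tool_pos': array([0.1699004 , 0.6524384 , 0.20235216]), 'tcp_rot': array([-0.39914198, -3.11573525,  0.00349382]), 'wrist_force': array([-0.34692756, -1.08277044, -0.55041604]), 'torque': array([ 0.00186399, -0.00651777, -0.01556721]), 'width': 1.0012132182404567}
scene {'fovy': 42.135366775874324, 'cx': 312.5168228709442, 'cy': 202.92055512236556, 'k1': 0.03264315760012342, 'rvec': array([ 2.26302505,  0.96338269, -0.33902986]), 'tvec': array([-0.34515437, -0.27043117,  1.35490302])}
top {'fovy': 57.203761785145296, 'cx': 320.20189701082137, 'cy': 196.80700068550416, 'k1': -0.013671281190258079, 'rvec': array([ 2.11070144, -2.13782857,  0.13936146]), 'tvec': array([-0.012167  ,  0.54777195,  0.75675963])}
```

View pics/scene0.png

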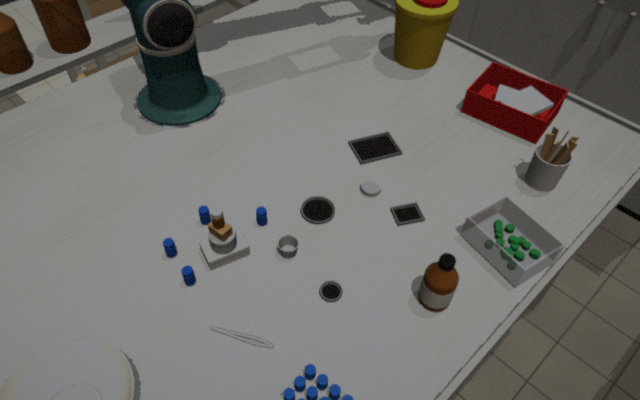

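View pics/top0.png

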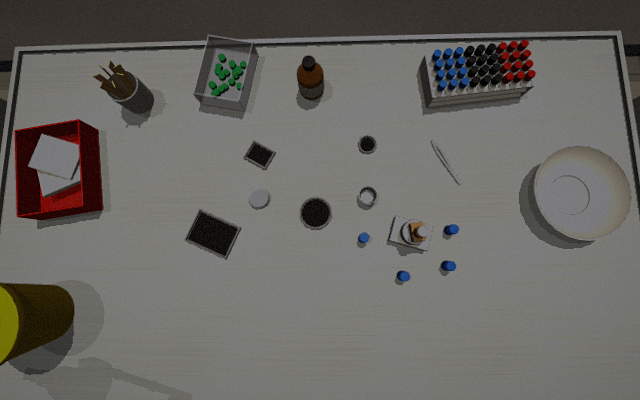

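```bash
cat > h.py <<'E'
import numpy as np, cv2
from scipy.spatial.transform import Rotation as R
from workcell import readout, read_camera, camera_params, bot
P={n:camera_params(n) for n in("scene","top")}
def proj(n,X):
    p=P[n];X=np.atleast_2d(X)
    c=X@cv2.Rodrigues(p['rvec'])[0].T+p['tvec'];s=c[:,:2]/c[:,2:]
    s=s*(1+p['k1']*(s**2).sum(1,keepdims=True));f=200/np.tan(np.radians(p['fovy'])/2)
    return s*f+[p['cx'],p['cy']]
def unproj(n,uv,z):
    p=P[n];uv=np.atleast_2d(uv).astype(float);f=200/np.tan(np.radians(p['fovy'])/2)
    d=(uv-[p['cx'],p['cy']])/f;s=d.copy()
    for _ in range(20): s=d/(1+p['k1']*(s**2).sum(1,keepdims=True))
    M=cv2.Rodrigues(p['rvec'])[0];C=-M.T@p['tvec']
    D=np.c_[s,np.ones(len(s))]@M
    return C+D*((z-C[2])/D[:,2])[:,None]
def snap(n,name,box=None,k=1):
    im=read_camera(n)[:,:,::-1].copy()
    cv2.imwrite(f"pics/{name}_full.png",im)
    if box: im=cv2.resize(im[box[1]:box[3],box[0]:box[2]],None,fx=k,fy=k,interpolation=cv2.INTER_CUBIC)
    cv2.imwrite(f"pics/{name}.png",im)
E
python3 - <<'E'
from h import *
np.set_printoptions(precision=4,suppress=True)
for n in P: print(n,proj(n,[[.17,.653,.2],[0,0,0],[.5,0,0]]))
t=dict(stack=(418,232),ring=(367,144),tray=(260,154),lring=(316,212),ltray=(213,233),dish=(259,199),cup=(367,197))
for k,v in t.items(): print(k,unproj("top",v,0.008))
s=dict(ring=(331,291),tray=(408,214),lring=(318,209),ltray=(375,148),dish=(371,188),cup=(288,246))
for k,v in s.items(): print(k,unproj("scene",v,0.008))
im=cv2.imread("pics/top0.png");im2=cv2.imread("pics/scene0.png")
cv2.imwrite("pics/a.png",cv2.resize(im[190:290,350:470],None,fx=6,fy=6,interpolation=cv2.INTER_CUBIC))
cv2.imwrite("pics/b.png",cv2.resize(im2[190:290,150:280],None,fx=6,fy=6,interpolation=cv2.INTER_CUBIC))
cv2.imwrite("pics/c.png",cv2.resize(im[125:265,180:390],None,fx=3.8,fy=3.8,interpolation=cv2.INTER_CUBIC))
E
```

```text
scene [[402.0908 -34.4982]
 [179.8053  98.94  ]
 [314.0601 204.9707]]
top [[-78.7404 409.0727]
 [314.3469 460.4064]
 [312.6037 220.5781]]
stack [[ 0.4705 -0.2356  0.008 ]]
ring [[ 0.6762 -0.1284  0.008 ]]
tray [[0.6569 0.1217 0.008 ]]
lring [[ 0.5186 -0.0082  0.008 ]]
ltray [[0.4739 0.226  0.008 ]]
dish [[0.5504 0.1222 0.008 ]]
cup [[ 0.5513 -0.1245  0.008 ]]
ring [[ 0.6788 -0.1303  0.008 ]]
tray [[0.6598 0.1221 0.008 ]]
lring [[ 0.5187 -0.0067  0.008 ]]
ltray [[0.477  0.2244 0.008 ]]
dish [[0.5561 0.121  0.008 ]]
cup [[ 0.5464 -0.1185  0.008 ]]
```

View pics/a.png

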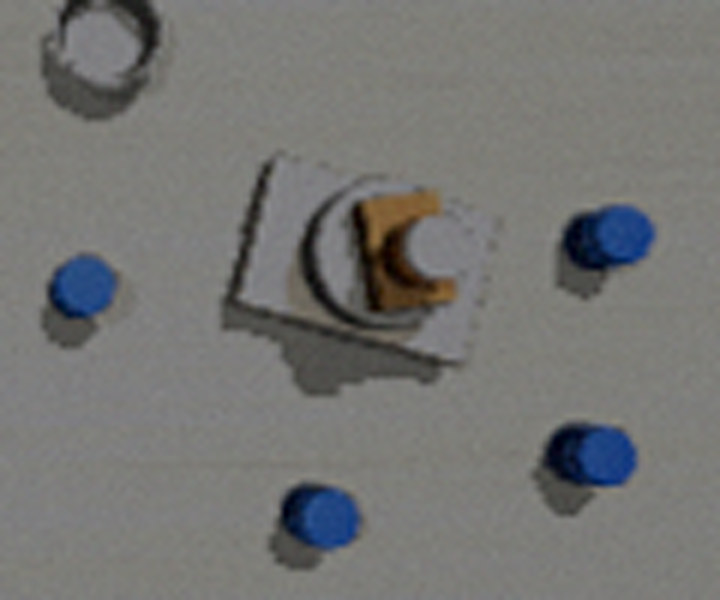

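View pics/b.png

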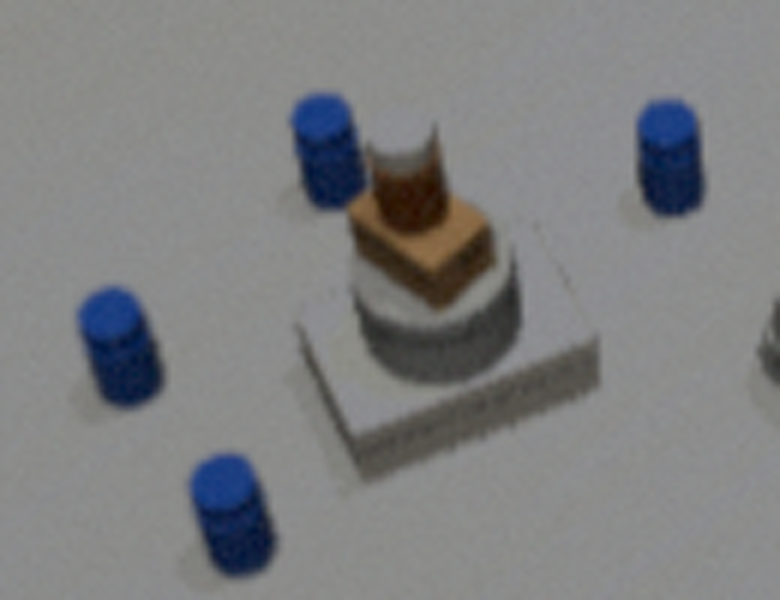

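View pics/c.png

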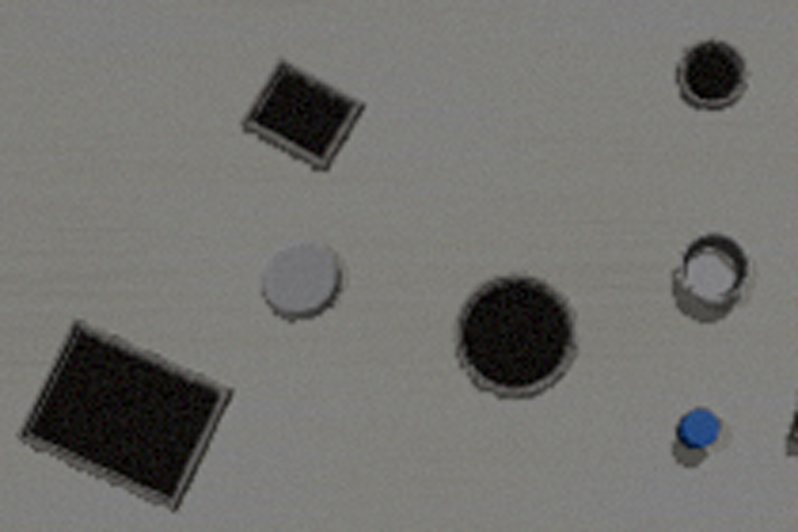

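Run:
```python
from h import *
np.set_printoptions(precision=4,suppress=True)
A=lambda l:np.array(l)/6+[350,190]-.42
B=lambda l:np.array(l)/6+[150,190]-.42
def rep(n,X):
    print(n,X[:,:2].tolist() and X[:,:2].round(4).tolist(),'c',X.mean(0)[:2],'edges',[ (round(float(np.linalg.norm(d)),4),round(float(np.degrees(np.arctan2(d[1],d[0]))),1)) for d in (np.roll(X,-1,0)-X)[:,:2]])
rep('slide',unproj('top',A([(278,157),(495,213),(462,360),(235,303)]),.03))
rep('slideS',unproj('scene',B([(302,330),(365,437),(598,340),(535,225)]),.03))
rep('cb',unproj('top',A([(360,202),(440,190),(457,298),(375,308)]),.088))
rep('cbS',unproj('scene',B([(350,210),(433,268),(493,222)]),.088))
print('vial',unproj('top',A([(442,246)]),.128),unproj('scene',B([(404,118)]),.128), unproj('scene',B([(412,222)]),.088))
print('tinS',unproj('scene',B([(436,262)]),.064),'top left edge',unproj('top',A([(314,250),(378,180),(378,322)]),.064))
for n,f in(('top','pics/top0.png'),('scene','pics/scene0.png')):
    im=cv2.imread(f);m=(im.max(2)<50).astype(np.uint8)
    nl,lab,st,ce=cv2.connectedComponentsWithStats(m)
    for name,c in dict(ring=(.677,-.129),tray=(.658,.122),lring=(.5186,-.0075),ltray=(.475,.225)).items():
        u=proj(n,[[*c,.003]])[0].astype(int);l=lab[u[1],u[0]]
        if not l: print(name,'miss',im[u[1],u[0]]);continue
        co=cv2.findContours((lab==l).astype(np.uint8),0,1)[0][0][:,0]
        X=unproj(n,co,.006)[:,:2]
        r=cv2.minAreaRect((X*1000).astype(np.float32)); print(n,name,st[l,4],r, cv2.minEnclosingCircle((X*1000).astype(np.float32)))
```

```text
slide [[0.5053, -0.1842], [0.4838, -0.2617], [0.4311, -0.2468], [0.4525, -0.1665]] c [ 0.4682 -0.2148] edges [(0.0804, -105.5), (0.0547, 164.3), (0.0832, 75.1), (0.0557, -18.6)]
slideS [[0.4375, -0.2509], [0.4853, -0.2614], [0.5068, -0.1841], [0.4557, -0.169]] c [ 0.4713 -0.2163] edges [(0.0489, -12.4), (0.0803, 74.4), (0.0533, 163.6), (0.0839, -102.5)]
cb [[0.4835, -0.2008], [0.4872, -0.2278], [0.4509, -0.2315], [0.4479, -0.2041]] c [ 0.4673 -0.216 ] edges [(0.0273, -82.2), (0.0365, -174.2), (0.0276, 96.2), (0.0357, 5.3)]
cbS [[0.4506, -0.2317], [0.4865, -0.2269], [0.485, -0.2024]] c [ 0.474  -0.2203] edges [(0.0362, 7.5), (0.0246, 93.5), (0.0451, -139.6)]
vial [[ 0.4657 -0.2175  0.128 ]] [[ 0.4625 -0.2135  0.128 ]] [[ 0.4677 -0.2206  0.088 ]]
tinS [[ 0.4687 -0.2156  0.064 ]] top left edge [[ 0.4691 -0.1892  0.064 ]
 [ 0.4931 -0.2125  0.064 ]
 [ 0.444  -0.2101  0.064 ]]
top ring 167 ((679.2986450195312, -128.64425659179688), (32.61936569213867, 33.934078216552734), 88.8586196899414) ((678.4998168945312, -128.27734375), 17.860576629638672)
top tray 340 ((658.1196899414062, 125.119026
[... 490 characters left out ...]
 ring 204 ((677.2755737304688, -129.9701690673828), (32.08638000488281, 30.47784423828125), 43.87345504760742) ((677.9456176757812, -129.05703735351562), 17.48159408569336)
scene tray 289 ((655.76513671875, 123.0167236328125), (47.81596755981445, 35.79188537597656), 60.4398193359375) ((655.9686279296875, 123.3001937866211), 28.494083404541016)
scene lring 506 ((517.3886108398438, -6.870914459228516), (61.89424514770508, 58.58259582519531), 46.4937629699707) ((517.8768310546875, -6.9639716148376465), 31.50657081604004)
scene ltray 744 ((472.81884765625, 229.07138061523438), (96.51097106933594, 65.27690124511719), 65.62590026855469) ((473.2279052734375, 228.05799865722656), 55.224246978759766)
```

```bash
cat > mv.py <<'E'
import sys
from h import *
def st():
    s=readout.read_state();M=R.from_rotvec(s['tcp_rot']).as_matrix()
    return s,M,np.degrees(np.arctan2(M[1,1],M[0,1]))
if __name__=="__main__":
    s,M,y=st()
    print('t %.2f pos %s yawy %.1f tilt %.2fdeg F %s w %.3f q6 %.2f'%(s['time'],s['tool_pos'].round(4),y,np.degrees(np.arccos(-M[2,2])),s['wrist_force'].round(2),s['width'],s['q'][5]))
    # targets: x y z yaw  (chained args of 4)
    a=list(map(float,sys.argv[1:]))
    for i in range(0,len(a),4):
        d=M.T@(np.array(a[i:i+3])-s['tool_pos']); dy=(a[i+3]-y+180)%360-180
        print('shift',d.round(4),'turn',round(-dy/180,4),'rows>=',round(max(np.linalg.norm(d)/.0417,abs(dy)/7.16),1))
E
python3 mv.py .52 .2 .22 10 .48 -.05 .22 -50 .466 -.2165 .22 -84
```

```text
t 0.10 pos [0.1699 0.6525 0.2025] yawy 75.4 tilt 0.12deg F [-0.14  0.06  0.03] w 0.998 q6 -0.04
shift [-0.4528 -0.3497 -0.0168] turn 0.3633 rows>= 13.7
shift [-0.4771 -0.6017 -0.0163] turn 0.6967 rows>= 18.4
shift [-0.5055 -0.7664 -0.016 ] turn 0.8856 rows>= 22.3
```

Emit:
apply_moves([
  [[-0.03, -0.02, -0.01, 0, 0, 0.03, -1], [-0.06, -0.045, -0.015, 0, 0, 0.06, -1], [-0.09, -0.07, -0.015, 0, 0, 0.1, -1], [-0.12, -0.09, -0.015, 0, 0, 0.13, -1], [-0.15, -0.11, -0.015, 0, 0, 0.17, -1], [-0.18, -0.135, -0.015, 0, 0, 0.2, -1], [-0.21, -0.16, -0.015, 0, 0, 0.24, -1], [-0.24, -0.185, -0.015, 0, 0, 0.27, -1]],
], force=30)

```text
time: 0.77
tool_pos: [0.3562, 0.4118, 0.2182]
tcp_rot: [-1.653, -2.671, 0.001]
wrist_force: [0.1, 0.1, 0.5]
width: 1.002
```

```bash
python3 mv.py .52 .2 .22 -20 .48 -.05 .22 -50 .466 -.2165 .22 -84
```

```text
t 0.77 pos [0.3562 0.4118 0.2182] yawy 26.5 tilt 0.04deg F [0.08 0.08 0.51] w 1.002 q6 0.35
shift [-0.2626  0.0521 -0.0018] turn 0.2583 rows>= 6.5
shift [-0.4686 -0.0952 -0.0016] turn 0.4249 rows>= 11.5
shift [-0.6113 -0.182  -0.0015] turn 0.6138 rows>= 15.4
```

Emit:
apply_moves([
  [[-0.035, 0.005, 0, 0, 0, 0.035, -1], [-0.07, 0.01, 0, 0, 0, 0.07, -1], [-0.105, 0.01, 0, 0, 0, 0.105, -1], [-0.14, 0.01, 0, 0, 0, 0.14, -1], [-0.175, 0.01, 0, 0, 0, 0.175, -1], [-0.21, 0.005, 0, 0, 0, 0.21, -1], [-0.245, 0, 0, 0, 0, 0.245, -1], [-0.28, -0.01, 0, 0, 0, 0.28, -1]],
])

```text
time: 1.43
tool_pos: [0.4735, 0.1577, 0.2183]
tcp_rot: [-2.633, -1.713, 0.0]
wrist_force: [0.5, -0.0, -0.5]
width: 1.001
```

```bash
python3 mv.py .48 -.05 .22 -50 .466 -.2165 .22 -84
```

```text
t 1.43 pos [0.4735 0.1577 0.2183] yawy -23.9 tilt 0.01deg F [ 0.47 -0.   -0.48] w 1.001 q6 0.69
shift [-0.1872  0.09   -0.0017] turn 0.145 rows>= 5.0
shift [-0.3451  0.1447 -0.0017] turn 0.3339 rows>= 9.0
```

Emit:
apply_moves([
  [[-0.035, 0.015, 0, 0, 0, 0.03, -1], [-0.07, 0.03, 0, 0, 0, 0.06, -1], [-0.105, 0.045, 0, 0, 0, 0.1, -1], [-0.14, 0.06, 0, 0, 0, 0.13, -1], [-0.175, 0.08, 0, 0, 0, 0.17, -1], [-0.21, 0.095, 0, 0, 0, 0.2, -1], [-0.245, 0.11, 0, 0, 0, 0.24, -1], [-0.28, 0.12, 0, 0, 0, 0.27, -1]],
])

```text
time: 2.1
tool_pos: [0.4707, -0.1474, 0.2184]
tcp_rot: [3.105, 0.476, 0.0]
wrist_force: [0.7, 0.3, 0.2]
width: 1.001
```

```bash
python3 mv.py .466 -.2165 .16 -84
```

```text
t 2.10 pos [ 0.4707 -0.1474  0.2184] yawy -72.6 tilt 0.01deg F [0.68 0.26 0.16] w 1.001 q6 0.91
shift [-0.0252  0.0645  0.0584] turn 0.0636 rows>= 2.2
```

Emit:
apply_moves([
  [[-0.01, 0.02, 0, 0, 0, 0.02, -1], [-0.018, 0.045, 0, 0, 0, 0.045, -1], [-0.025, 0.0645, 0.01, 0, 0, 0.0636, -1], [-0.0252, 0.0645, 0.03, 0, 0, 0.0636, -1], [-0.0252, 0.0645, 0.045, 0, 0, 0.0636, -1], [-0.0252, 0.0645, 0.058, 0, 0, 0.0636, -1], [-0.0252, 0.0645, 0.058, 0, 0, 0.0636, -1], [-0.0252, 0.0645, 0.058, 0, 0, 0.0636, -1]],
])

```text
time: 2.77
tool_pos: [0.4657, -0.214, 0.1596]
tcp_rot: [-3.135, -0.174, 0.004]
wrist_force: [-1.5, 0.0, 0.8]
width: 1.001
```

```bash
python3 mv.py .466 -.2165 .098 -84; python3 -c "
from h import *
snap('top','t1',(340,150,500,280),5);snap('scene','s1',(130,110,290,290),4)"
```

```text
t 2.77 pos [ 0.4657 -0.214   0.1596] yawy -83.7 tilt 0.16deg F [-1.45  0.01  0.82] w 1.001 q6 0.98
shift [0.0002 0.0026 0.0616] turn 0.0019 rows>= 1.5
```

View pics/t1.png

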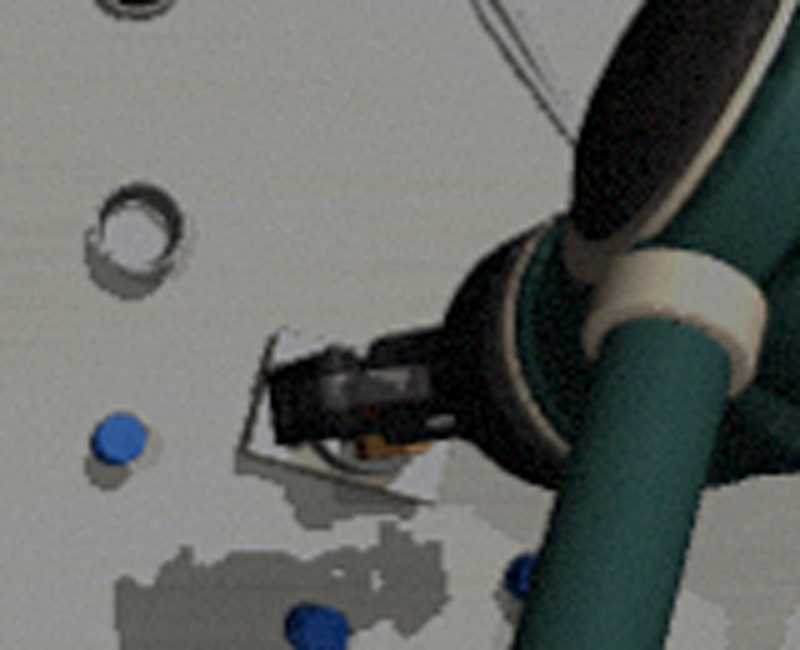

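View pics/s1.png

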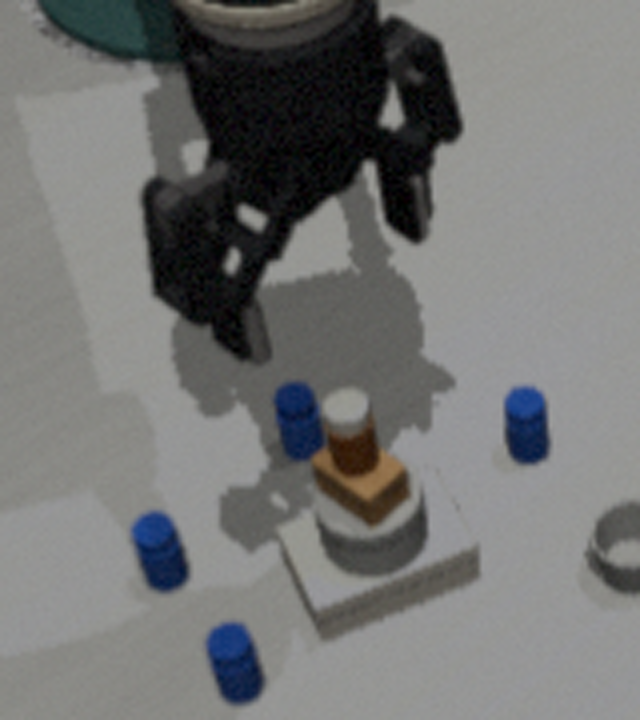

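Emit:
apply_moves([
  [[0, 0.0015, 0.015, 0, 0, 0, -1], [0, 0.0015, 0.03, 0, 0, 0, -1], [0, 0.0015, 0.045, 0, 0, 0, -1], [0, 0.0015, 0.055, 0, 0, 0, -1], [0, 0.0015, 0.0615, 0, 0, 0, -1], [0, 0.0015, 0.0615, 0, 0, 0, -0.3], [0, 0.0015, 0.0615, 0, 0, 0, 0], [0, 0.0015, 0.0615, 0, 0, 0, 0.3]],
])

```text
time: 3.53
tool_pos: [0.4677, -0.2164, 0.1003]
tcp_rot: [3.136, 0.174, 0.002]
wrist_force: [0.7, 0.1, 0.6]
width: 0.605
```

```bash
python3 mv.py .466 -.2165 .098 -84; python3 -c "
from h import *
snap('scene','s2',(130,110,290,290),4)"
```

```text
t 3.53 pos [ 0.4677 -0.2164  0.1003] yawy -83.6 tilt 0.10deg F [0.72 0.05 0.56] w 0.605 q6 0.98
shift [-0.0017 -0.      0.0023] turn 0.002 rows>= 0.1
```

View pics/s2.png

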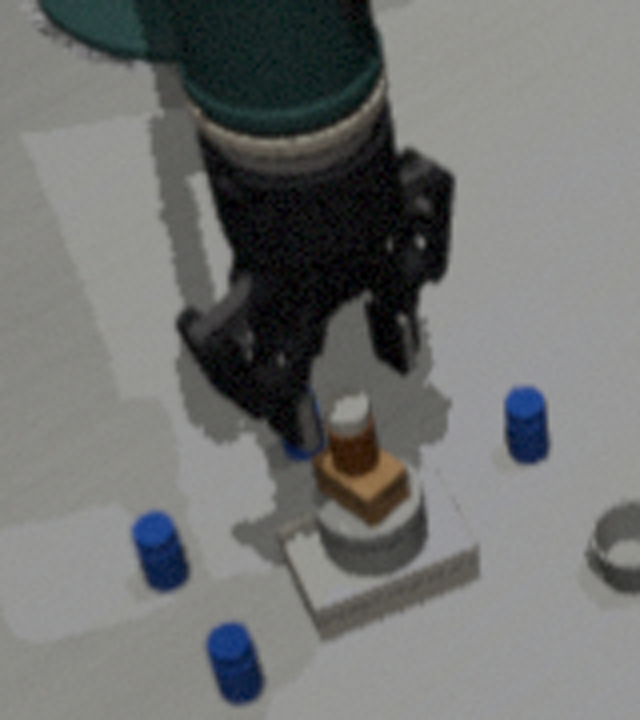

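```bash
python3 -c "
from h import *
u=np.array([np.cos(np.radians(-83.6)),np.sin(np.radians(-83.6)),0])
c=np.array([.4677,-.2164,.105])
for h in(-.026,0,.026): print(h,(proj('scene',c+h*u)-[130,110])*4)
for v in ([.4657,-.2175,.128],[.4657,-.2175,.088],[.466,-.2155,.128]): print((proj('scene',v)-[130,110])*4)
"
```

```text
-0.026 [[396.29176731 405.53168319]]
0 [[355.83802224 438.62454412]]
0.026 [[314.20937217 472.66830663]]
[[345.00333039 405.56258495]]
[[355.74274814 460.29955535]]
[[348.95389575 403.60052506]]
```

```bash
python3 -c "
from h import *
u=np.array([np.cos(np.radians(-83.6)),np.sin(np.radians(-83.6)),0])
for c,hh in (([.4657,-.214,.1726],.0425),([.4677,-.2164,.1036],.026)):
  for z in (0,.019):
    for h in(-hh,0,hh): print(z,h,(proj('scene',np.array(c)+[0,0,z]+h*u)-[130,110])*4)
"
python3 -c "
import cv2
a=cv2.imread('pics/s2_full.png')[175:235,165:245]
cv2.imwrite('pics/s2z.png',cv2.resize(a,None,fx=10,fy=10,interpolation=cv2.INTER_CUBIC))"
```

```text
0 -0.0425 [[407.99875084 282.09054676]]
0 0 [[338.61159377 336.11865473]]
0 0.0425 [[265.72455092 392.82942254]]
0.019 -0.0425 [[403.55841996 252.59394203]]
0.019 0 [[332.95039655 306.76942722]]
0.019 0.0425 [[258.7245411  363.67342264]]
0 -0.026 [[396.6114827  407.44487024]]
0 0 [[356.20663442 440.52818466]]
0 0.026 [[314.62956036 474.56119246]]
0.019 -0.026 [[392.21051168 381.11944903]]
0.019 0 [[351.13169458 414.3294059 ]]
0.019 0.026 [[308.84347783 448.50557518]]
```

View pics/s2z.png

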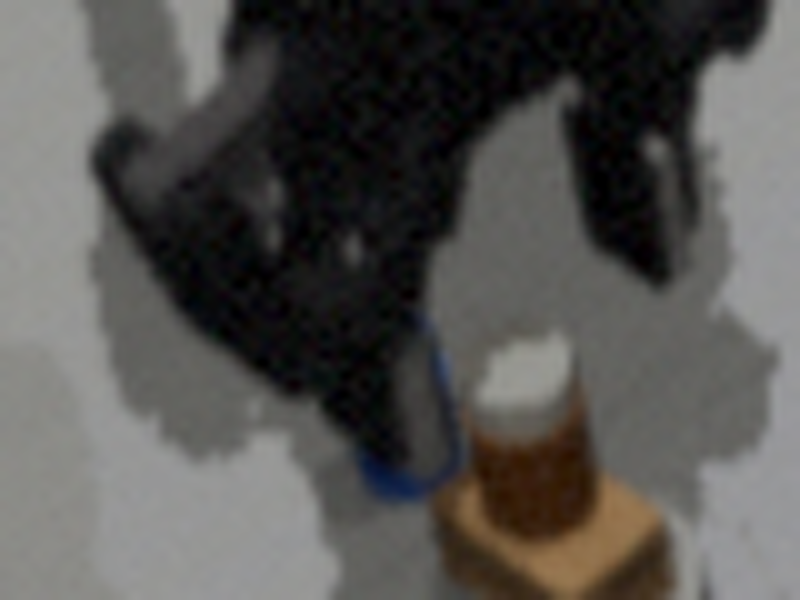

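Run:
```python
from h import *
u=np.array([np.cos(np.radians(-83.6)),np.sin(np.radians(-83.6)),0]);v=np.array([-u[1],u[0],0])
c=np.array([.4657,-.214,.1726])
for z in(0,.019):
  for h in(-.057,-.0425):
    print(z,h,[((proj('top',c+[0,0,z]+h*u+s*v)-[340,150])*5)[0].round() for s in(-.011,.011)])
im=cv2.imread('pics/t1_full.png')[205:255,380:440]
cv2.imwrite('pics/t1z.png',cv2.resize(im,None,fx=12,fy=12,interpolation=cv2.INTER_CUBIC))
```

```text
0 -0.057 [array([284., 445.]), array([274., 384.])]
0 -0.0425 [array([324., 440.]), array([314., 379.])]
0.019 -0.057 [array([293., 442.]), array([283., 379.])]
0.019 -0.0425 [array([335., 437.]), array([325., 374.])]
```

View pics/t1z.png

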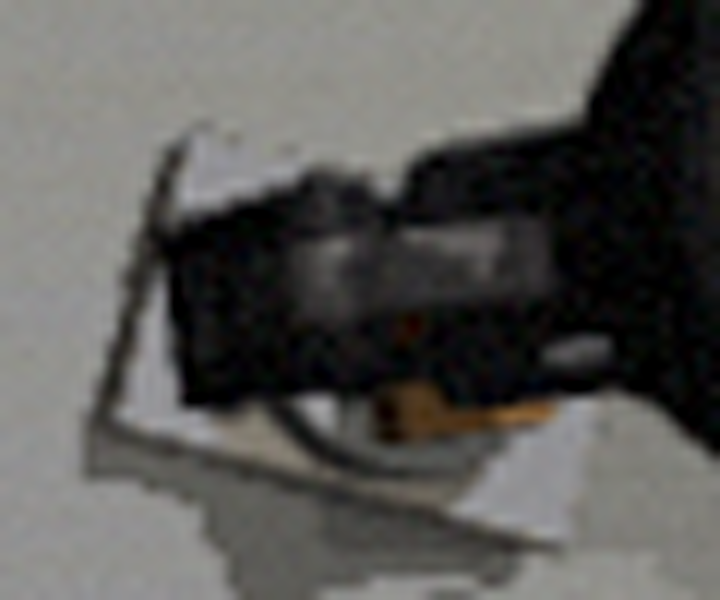

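Emit:
apply_moves([
  [[0, 0, 0, 0, 0, 0, 0.4], [0, 0, 0, 0, 0, 0, 0.5], [0, 0, 0, 0, 0, 0, 0.7], [0, 0, 0, 0, 0, 0, 0.9], [0, 0, 0, 0, 0, 0, 1], [0, 0, 0, 0, 0, 0, 1], [0, 0, 0, 0, 0, 0, 1], [0, 0, 0, 0, 0, 0, 1]],
], force=20)

```text
time: 4.25
tool_pos: [0.4679, -0.2165, 0.1004]
tcp_rot: [3.136, 0.174, 0.003]
wrist_force: [-0.1, -0.3, 6.2]
width: 0.002
```

```bash
python3 mv.py .466 -.2165 .098 -84; python3 -c "
from h import *
snap('scene','s3',(165,175,245,235),10);snap('top','t3',(380,200,450,260),10)"
```

```text
t 4.25 pos [ 0.4679 -0.2165  0.1004] yawy -83.7 tilt 0.14deg F [-0.13 -0.33  6.17] w 0.002 q6 0.98
shift [-0.0019 -0.0002  0.0024] turn 0.0019 rows>= 0.1
```

View pics/s3.png

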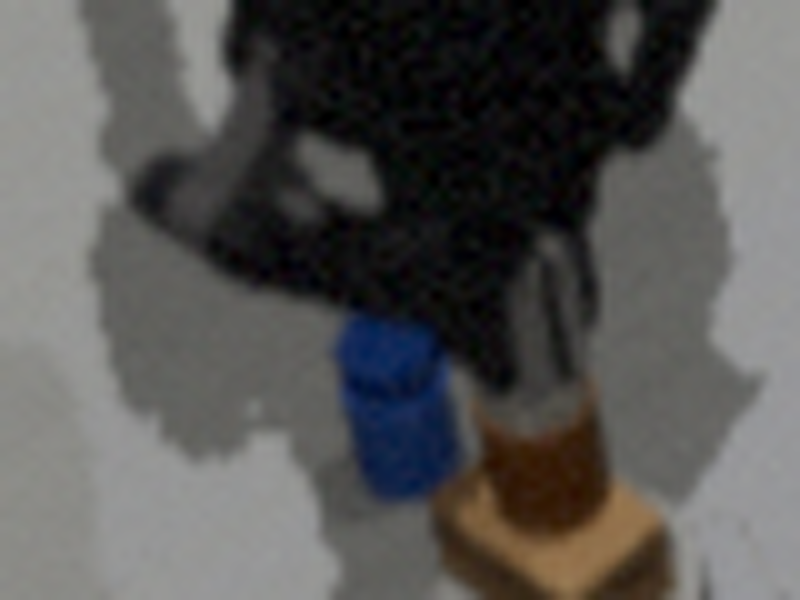

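View pics/t3.png

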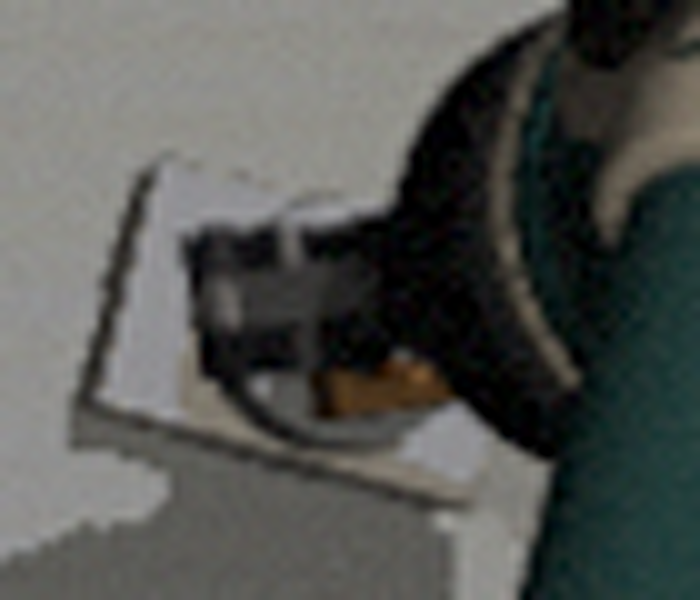

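Emit:
apply_moves([
  [[0, 0, -0.003, 0, 0, 0, 0.9], [0, 0, -0.005, 0, 0, 0, -1], [0, 0, -0.005, 0, 0, 0, -1], [0, 0, -0.005, 0, 0, 0, -1], [0, 0, -0.005, 0, 0, 0, -1], [0, 0, -0.005, 0, 0, 0, -1], [0, 0, -0.005, 0, 0, 0, -1], [0, 0, -0.005, 0, 0, 0, -1]],
])

```text
time: 5.02
tool_pos: [0.4667, -0.2159, 0.104]
tcp_rot: [-3.137, -0.174, 0.0]
wrist_force: [0.4, 0.0, -0.8]
width: 0.999
```

```bash
python3 mv.py .466 -.2165 .071 -84; python3 -c "
from h import *
snap('scene','s4',(155,165,235,235),10)"
```

```text
t 5.02 pos [ 0.4667 -0.2159  0.104 ] yawy -83.6 tilt 0.02deg F [ 0.37  0.   -0.77] w 0.999 q6 0.98
shift [-0.0008  0.0005  0.033 ] turn 0.002 rows>= 0.8
```

View pics/s4.png

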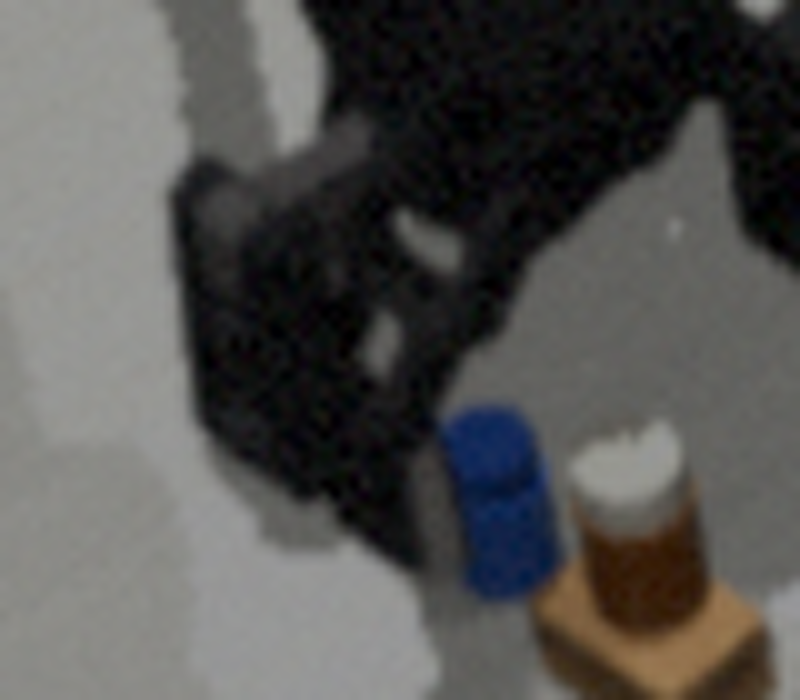

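Emit:
apply_moves([
  [[-0.001, 0.0005, 0.007, 0, 0, 0, -1], [-0.001, 0.0005, 0.015, 0, 0, 0, -1], [-0.001, 0.0005, 0.025, 0, 0, 0, -1], [-0.001, 0.0005, 0.033, 0, 0, 0, -1], [-0.001, 0.0005, 0.034, 0, 0, 0, -0.4], [-0.001, 0.0005, 0.034, 0, 0, 0, -0.2], [-0.001, 0.0005, 0.034, 0, 0, 0, 0], [-0.001, 0.0005, 0.034, 0, 0, 0, 0]],
])

```text
time: 5.73
tool_pos: [0.4663, -0.2168, 0.0705]
tcp_rot: [3.136, 0.174, 0.001]
wrist_force: [-0.3, -1.1, 0.9]
width: 0.502
```

```bash
python3 mv.py .466 -.2165 .071 -84; python3 -c "
from h import *
snap('scene','s5',(165,175,245,235),10)"
```

```text
t 5.73 pos [ 0.4663 -0.2168  0.0705] yawy -83.7 tilt 0.04deg F [-0.26 -1.06  0.93] w 0.502 q6 0.98
shift [-0.0002 -0.0003 -0.0005] turn 0.0019 rows>= 0.0
```

View pics/s5.png

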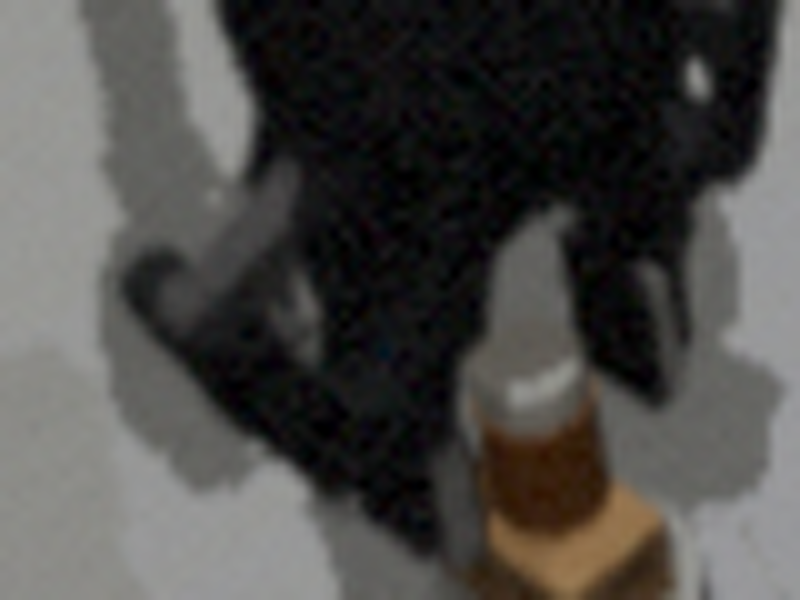

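```bash
python3 -c "
from h import *
for z in (.085,.09,.095,.1,.105): print(z,(proj('scene',[.4772,-.218,z])-[165,175])*10,(proj('scene',[.4663,-.2168,z])-[165,175])*10)"
```

```text
0.085 [[577.06626306 547.25048525]] [[546.26032842 510.46957986]]
0.09 [[573.94325482 530.73913729]] [[543.03355215 493.9093491 ]]
0.095 [[570.79506656 514.09812271]] [[539.78088727 477.21972982]]
0.1 [[567.62138608 497.32587307]] [[536.50201427 460.39916432]]
0.105 [[564.42189587 480.42079397]] [[533.19660825 443.44606923]]
```

Measured tips sit at about z = 0.10 with this TCP, so the true tips are about 28 mm behind the reported TCP. This height suits the grip, so I close now.

Emit:
apply_moves([
  [[0, 0, 0, 0, 0, 0, 0.2], [0, 0, 0, 0, 0, 0, 0.35], [0, 0, 0, 0, 0, 0, 0.5], [0, 0, 0, 0, 0, 0, 0.7], [0, 0, 0, 0, 0, 0, 1], [0, 0, 0, 0, 0, 0, 1], [0, 0, 0, 0, 0, 0, 1], [0, 0, 0, 0, 0, 0, 1]],
], force=25)

```text
time: 6.45
tool_pos: [0.4662, -0.2167, 0.0706]
tcp_rot: [3.136, 0.174, 0.001]
wrist_force: [-0.1, 0.4, 3.8]
width: 0.245
```

```bash
python3 mv.py .466 -.2165 .071 -84; python3 -c "
from h import *
snap('scene','s6',(165,175,245,235),10)"
```

```text
t 6.45 pos [ 0.4662 -0.2167  0.0706] yawy -83.6 tilt 0.04deg F [-0.13  0.43  3.76] w 0.245 q6 0.98
shift [-0.0002 -0.0002 -0.0004] turn 0.002 rows>= 0.0
```

View pics/s6.png

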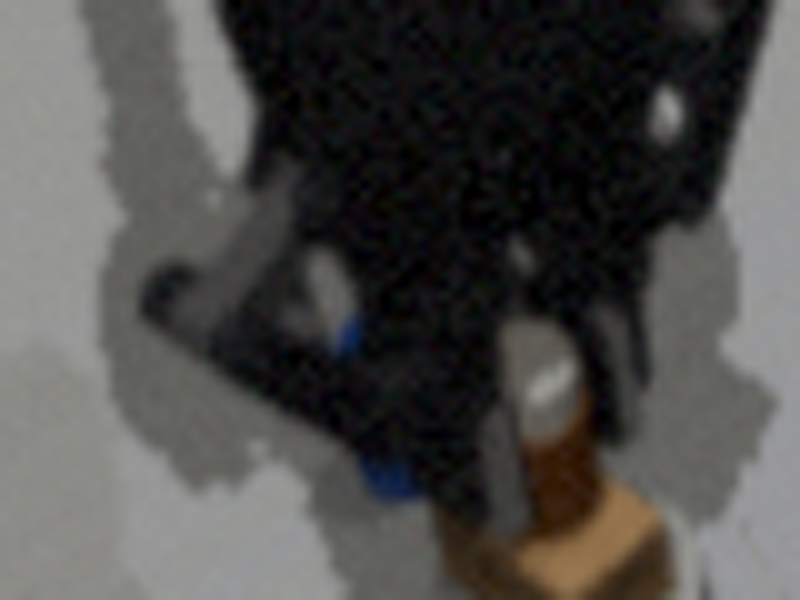

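```bash
python3 -c "
from h import *
a=np.radians(-83.6);u=np.array([np.cos(a),np.sin(a),0]);v=np.array([-u[1],u[0],0])
c=np.array([.4662,-.2167,0])
for s in(1,-1):
  for z in (.088,.092,.096,.1,.104): print(s,z,(proj('scene',c+[0,0,z]+s*.011*u+.011*v)-[165,175])*10)"
```

```text
1 0.088 [[542.81375979 565.64078892]]
1 0.092 [[540.19209299 552.40666974]]
1 0.096 [[537.55343054 539.08897116]]
1 0.1 [[534.89760318 525.68688096]]
1 0.104 [[532.22443933 512.19957616]]
-1 0.088 [[628.26475172 494.31861943]]
-1 0.092 [[625.93871622 481.01897967]]
-1 0.096 [[623.59775801 467.63626362]]
-1 0.1 [[621.24172997 454.16967236]]
-1 0.104 [[618.87048296 440.61839649]]
```

Emit:
apply_moves([
  [[0, 0, -0.004, 0, 0, 0, 1], [0, 0, -0.012, 0, 0, 0, 1], [0, 0, -0.025, 0, 0, 0, 1], [0, 0, -0.042, 0, 0, 0, 1], [0, 0, -0.06, 0, 0, 0, 1], [0, 0, -0.075, 0, 0, 0, 1], [0, 0, -0.083, 0, 0, 0, 1], [0, 0, -0.085, 0, 0, 0, 1]],
])

```text
time: 7.17
tool_pos: [0.467, -0.2173, 0.1573]
tcp_rot: [3.135, 0.174, 0.005]
wrist_force: [-0.1, -0.8, -0.1]
width: 0.245
```

```bash
python3 mv.py .678 -.129 .15 -84; python3 -c "
from h import *
snap('scene','s7',(150,130,250,240),6)"
```

```text
t 7.17 pos [ 0.467  -0.2173  0.1573] yawy -83.6 tilt 0.20deg F [-0.1  -0.76 -0.08] w 0.245 q6 0.98
shift [ 0.2194 -0.0644  0.0078] turn 0.002 rows>= 5.5
```

View pics/s7.png

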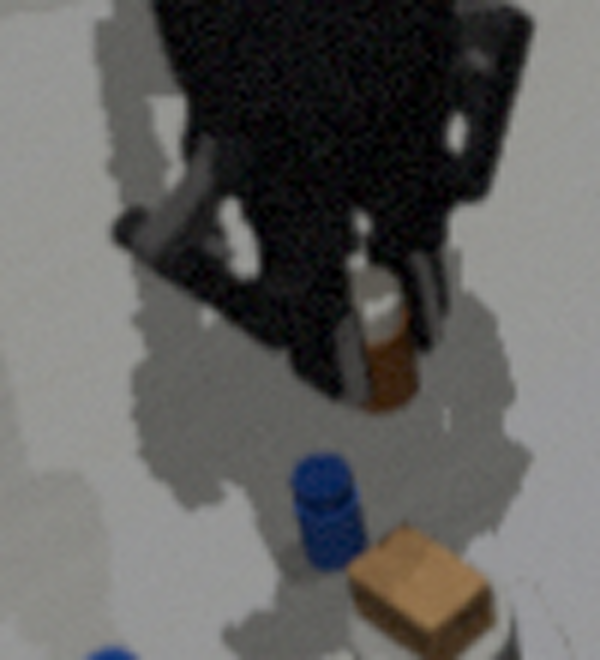

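Emit:
apply_moves([
  [[0.015, -0.0045, 0, 0, 0, 0, 1], [0.045, -0.013, 0, 0, 0, 0, 1], [0.083, -0.024, 0, 0, 0, 0, 1], [0.121, -0.0355, 0, 0, 0, 0, 1], [0.159, -0.0465, 0, 0, 0, 0, 1], [0.19, -0.056, 0.005, 0, 0, 0, 1], [0.211, -0.062, 0.01, 0, 0, 0, 1], [0.2194, -0.0644, 0.015, 0, 0, 0, 1]],
])

```text
time: 7.88
tool_pos: [0.6795, -0.1257, 0.1377]
tcp_rot: [-3.135, -0.177, 0.001]
wrist_force: [0.1, 0.3, -0.0]
width: 0.244
```

```bash
python3 mv.py .678 -.129 .03 -84
python3 - <<'E'
from h import *
snap('scene','s8',(280,160,380,310),4);snap('top','t8',(340,100,460,260),4)
a=cv2.imread('pics/s8.png');b=cv2.imread('pics/t8.png');H=max(a.shape[0],b.shape[0])
f=lambda i:cv2.copyMakeBorder(i,0,H-i.shape[0],0,0,0)
cv2.imwrite('pics/st8.png',np.hstack([f(a)[:600],f(b)[:600]])[:, :800])
E
```

```text
t 7.88 pos [ 0.6795 -0.1257  0.1377] yawy -83.5 tilt 0.08deg F [ 0.13  0.27 -0.03] w 0.244 q6 1.24
shift [-0.0018  0.0033  0.1077] turn 0.0027 rows>= 2.6
```

View pics/st8.png

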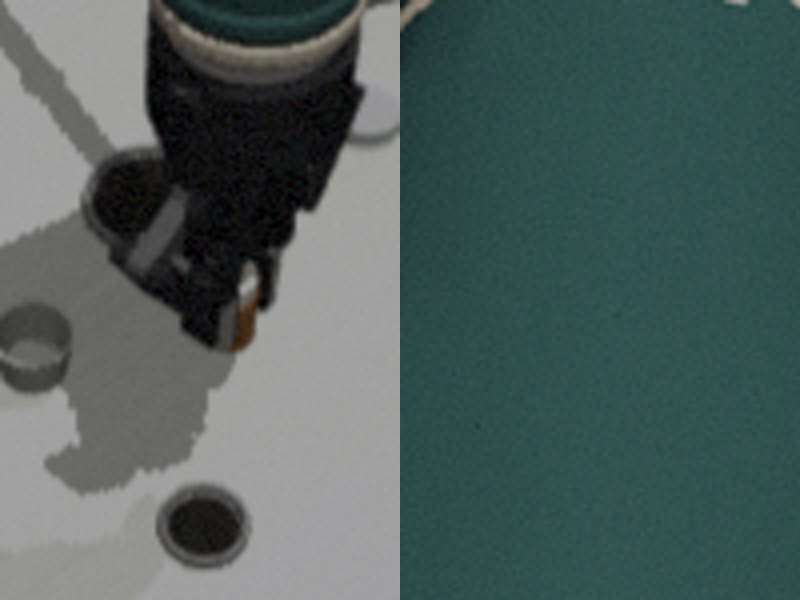

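Emit:
apply_moves([
  [[-0.001, 0.001, 0.008, 0, 0, 0, 1], [-0.0018, 0.002, 0.025, 0, 0, 0, 1], [-0.0018, 0.003, 0.045, 0, 0, 0, 1], [-0.0018, 0.0033, 0.065, 0, 0, 0, 1], [-0.0018, 0.0033, 0.085, 0, 0, 0, 1], [-0.0018, 0.0033, 0.1, 0, 0, 0, 1], [-0.0018, 0.0033, 0.109, 0, 0, 0, 1], [-0.0018, 0.0033, 0.113, 0, 0, 0, 1]],
])

```text
time: 8.65
tool_pos: [0.6732, -0.1321, 0.0252]
tcp_rot: [-3.136, -0.173, 0.005]
wrist_force: [0.1, 0.1, -0.9]
width: 0.245
```

```bash
python3 mv.py .678 -.129 -.0145 -84
python3 - <<'E'
from h import *
snap('scene','s9',(290,230,380,310),8)
print((proj('scene',[[.678,-.129,.008],[.678,-.129,.003],[.678,-.129,.0425]])-[290,230])*8)
E
```

```text
t 8.65 pos [ 0.6732 -0.1321  0.0252] yawy -83.7 tilt 0.19deg F [ 0.13  0.13 -0.86] w 0.245 q6 1.23
shift [ 0.0052 -0.0025  0.0396] turn 0.0017 rows>= 1.0
[[329.25844826 482.54708474]
 [328.37647935 493.70579058]
 [335.53612549 403.15673008]]
```

View pics/s9.png

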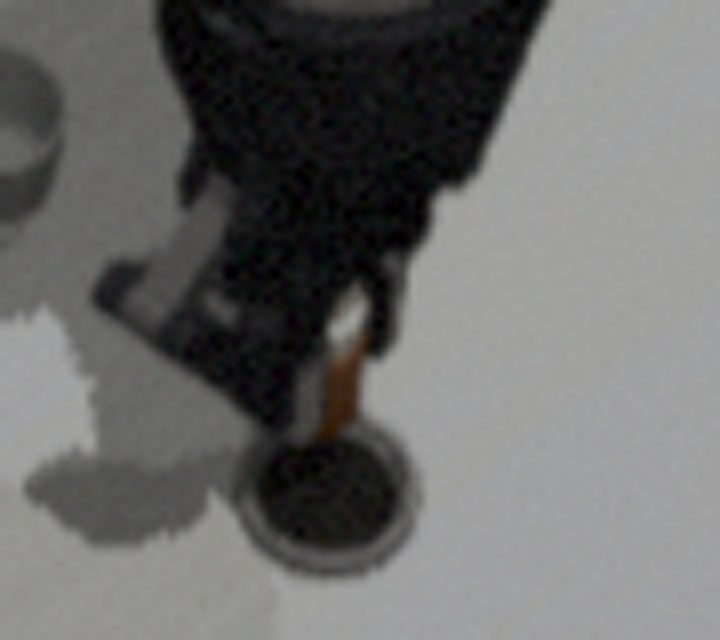

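Emit:
apply_moves([
  [[0.003, -0.0015, 0.005, 0, 0, 0, 1], [0.005, -0.0025, 0.012, 0, 0, 0, 1], [0.0052, -0.0025, 0.02, 0, 0, 0, 1], [0.0052, -0.0025, 0.026, 0, 0, 0, 1], [0.0052, -0.0025, 0.03, 0, 0, 0, 1], [0.0052, -0.0025, 0.032, 0, 0, 0, 1], [0.0052, -0.0025, 0.032, 0, 0, 0, 1], [0.0052, -0.0025, 0.032, 0, 0, 0, 1]],
])

```text
time: 9.37
tool_pos: [0.6802, -0.1287, -0.0049]
tcp_rot: [-3.137, -0.174, 0.0]
wrist_force: [0.2, -0.5, -0.0]
width: 0.242
```

```bash
python3 mv.py .678 -.129 -.0145 -84
python3 - <<'E'
from h import *
snap('scene','s10',(290,230,380,310),8)
E
```

```text
t 9.37 pos [ 0.6802 -0.1287 -0.0049] yawy -83.6 tilt 0.01deg F [ 0.18 -0.52 -0.04] w 0.242 q6 1.24
shift [-0.0023  0.      0.0096] turn 0.002 rows>= 0.2
```

View pics/s10.png

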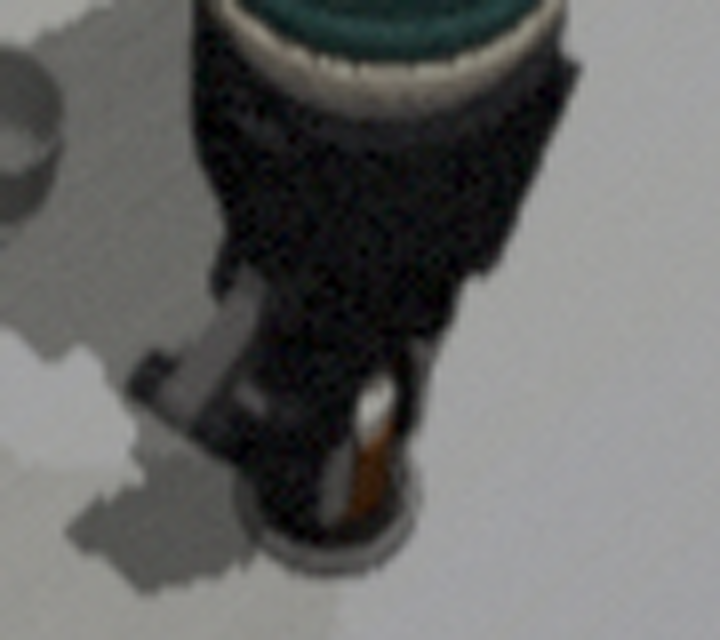

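Emit:
apply_moves([
  [[-0.001, 0, 0.003, 0, 0, 0, 1], [-0.0023, 0, 0.006, 0, 0, 0, 1], [-0.0023, 0, 0.008, 0, 0, 0, 1], [-0.0023, 0, 0.009, 0, 0, 0, 1], [-0.0023, 0, 0.0095, 0, 0, 0, 1], [-0.0023, 0, 0.0095, 0, 0, 0, 1], [-0.0023, 0, 0.0095, 0, 0, 0, 1], [-0.0023, 0, 0.0095, 0, 0, 0, 1]],
])

```text
time: 10.08
tool_pos: [0.6782, -0.129, -0.0142]
tcp_rot: [3.137, 0.174, 0.001]
wrist_force: [-1.0, 0.1, -0.1]
width: 0.244
```

```bash
python3 mv.py .678 -.129 -.0145 -84
```

```text
t 10.08 pos [ 0.6782 -0.129  -0.0142] yawy -83.6 tilt 0.02deg F [-0.95  0.06 -0.13] w 0.244 q6 1.24
shift [-0.0002 -0.      0.0003] turn 0.002 rows>= 0.0
```

No contact yet; I go on down in 1 mm steps.

Emit:
apply_moves([
  [[0, 0, 0.0005, 0, 0, 0, 1], [0, 0, 0.001, 0, 0, 0, 1], [0, 0, 0.0015, 0, 0, 0, 1], [0, 0, 0.002, 0, 0, 0, 1], [0, 0, 0.002, 0, 0, 0, 1], [0, 0, 0.002, 0, 0, 0, 1], [0, 0, 0.002, 0, 0, 0, 1], [0, 0, 0.002, 0, 0, 0, 1]],
])

```text
time: 10.75
tool_pos: [0.6783, -0.129, -0.0144]
tcp_rot: [3.137, 0.174, 0.001]
wrist_force: [-4.5, 1.4, 9.5]
width: 0.245
```

```bash
python3 mv.py
python3 - <<'E'
from h import *
snap('scene','s11',(290,230,380,310),8)
E
```

```text
t 10.75 pos [ 0.6783 -0.129  -0.0144] yawy -83.6 tilt 0.02deg F [-4.51  1.39  9.53] w 0.245 q6 1.24
```

View pics/s11.png

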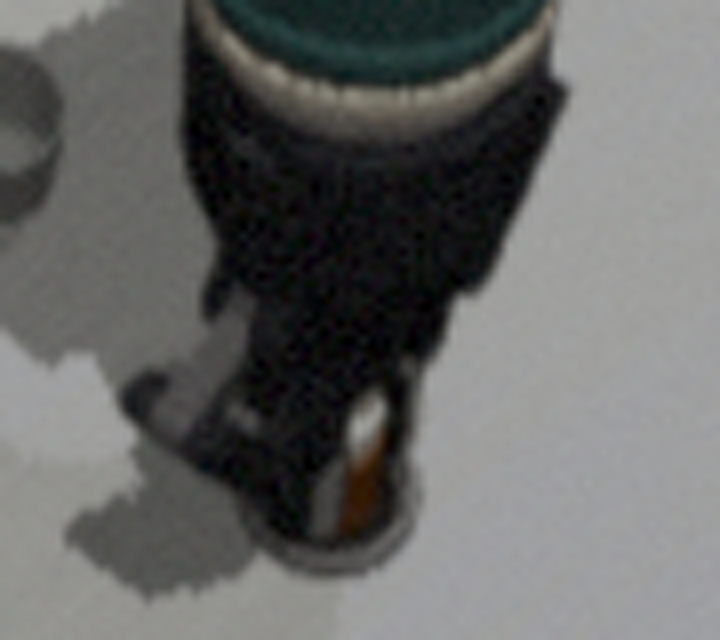

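Emit:
apply_moves([
  [[0, 0, -0.001, 0, 0, 0, 1], [0, 0, -0.0015, 0, 0, 0, 1], [0, 0, -0.0015, 0, 0, 0, 0.45], [0, 0, -0.0015, 0, 0, 0, 0.3], [0, 0, -0.0015, 0, 0, 0, 0.1], [0, 0, -0.0015, 0, 0, 0, 0], [0, 0, -0.0015, 0, 0, 0, 0], [0, 0, -0.0015, 0, 0, 0, 0]],
])

```text
time: 11.47
tool_pos: [0.6779, -0.129, -0.0151]
tcp_rot: [-3.137, -0.174, 0.0]
wrist_force: [0.0, -0.3, 0.0]
width: 0.499
```

Emit:
apply_moves([
  [[0, 0, -0.008, 0, 0, 0, 0], [0, 0, -0.02, 0, 0, 0, 0], [0, 0, -0.04, 0, 0, 0, 0], [0, 0, -0.07, 0, 0, 0, 0], [0, 0, -0.1, 0, 0, 0, -1], [0, 0, -0.13, 0, 0, 0, -1], [0, 0, -0.15, 0, 0, 0, -1], [0, 0, -0.155, 0, 0, 0, -1]],
])

```text
time: 12.13
tool_pos: [0.6818, -0.1298, 0.1478]
tcp_rot: [3.134, 0.174, 0.016]
wrist_force: [1.6, -0.0, 1.4]
width: 0.999
```

```bash
python3 mv.py .468 -.2165 .14 -84
python3 - <<'E'
from h import *
snap('scene','s12',(290,230,380,310),8)
E
```

```text
t 12.13 pos [ 0.6818 -0.1298  0.1478] yawy -83.6 tilt 0.62deg F [ 1.56 -0.02  1.43] w 0.999 q6 1.24
shift [-0.2221  0.0625  0.0057] turn 0.002 rows>= 5.5
```

View pics/s12.png

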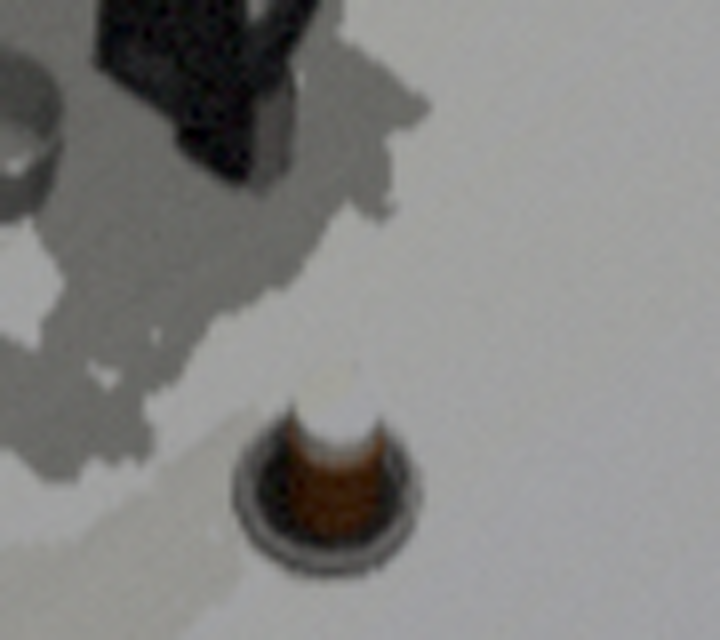

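Run:
```python
from h import *
snap('top','t13',(375,190,455,260),9);snap('scene','s13',(165,195,265,275),8)
```

```text
(no output)
```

View pics/t13.png

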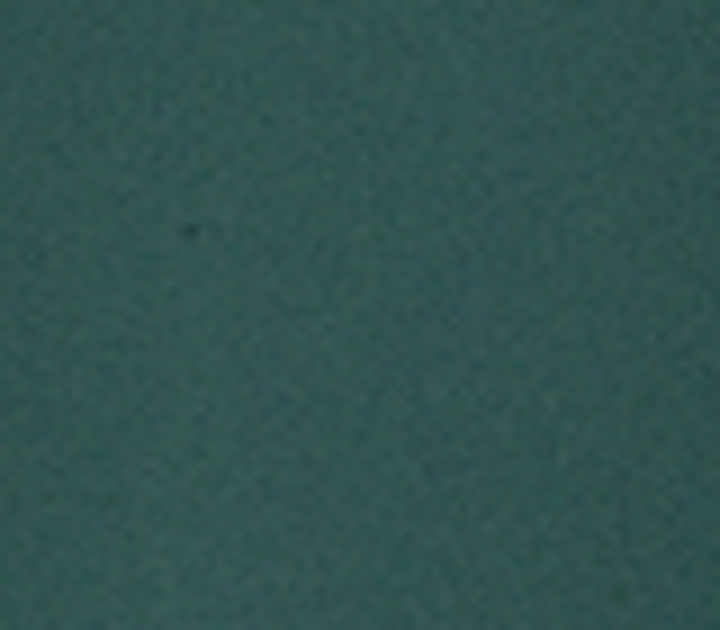

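View pics/s13.png

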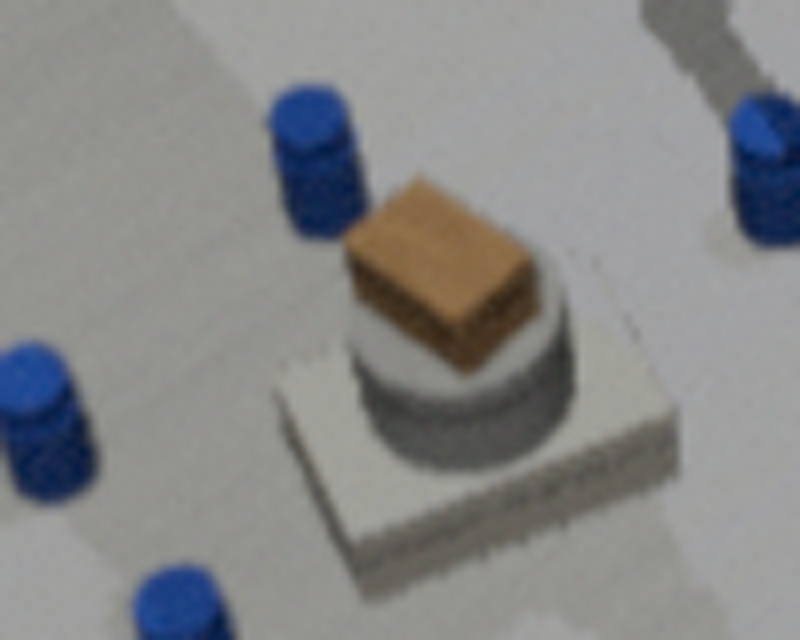

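Run:
```python
from h import *
X=unproj('scene',np.array([(345,243),(420,178),(535,260),(460,325)])/8+[165,195]-.44,.088)[:,:2]
print(X.round(4),X.mean(0));d=np.roll(X,-1,0)-X
print(np.linalg.norm(d,axis=1),np.degrees(np.arctan2(d[:,1],d[:,0])))
```

```text
[[ 0.451  -0.2325]
 [ 0.4473 -0.2078]
 [ 0.4855 -0.2036]
 [ 0.4886 -0.2279]] [ 0.46809524 -0.21793484]
[0.02489366 0.0383838  0.0245008  0.03785953] [  98.47893578    6.41691559  -82.71888533 -173.00870115]
```

Emit:
apply_moves([
  [[-0.02, 0.005, 0, 0, 0, 0, -1], [-0.055, 0.015, 0, 0, 0, 0, -1], [-0.095, 0.027, 0, 0, 0, 0, -1], [-0.135, 0.038, 0, 0, 0, 0, -1], [-0.175, 0.049, 0, 0, 0, 0, -1], [-0.207, 0.058, 0, 0, 0, 0, -1], [-0.2221, 0.0625, 0.006, 0, 0, 0, -1], [-0.2221, 0.0625, 0.006, 0, 0, 0, -1]],
])

```text
time: 12.95
tool_pos: [0.4585, -0.2152, 0.1304]
tcp_rot: [-3.134, -0.17, 0.011]
wrist_force: [0.3, 0.2, -0.1]
width: 1.003
```

```bash
python3 mv.py .4677 -.217 .0444 -83.5
```

```text
t 12.95 pos [ 0.4585 -0.2152  0.1304] yawy -83.8 tilt 0.45deg F [ 0.3   0.17 -0.08] w 1.003 q6 0.98
shift [0.0096 0.0031 0.0859] turn -0.0017 rows>= 2.1
```

Emit:
apply_moves([
  [[0.005, 0.001, 0.005, 0, 0, 0, -1], [0.009, 0.003, 0.015, 0, 0, 0, -1], [0.0085, 0.0025, 0.025, 0, 0, 0, -1], [0.0085, 0.0025, 0.035, 0, 0, 0, -1], [0.0085, 0.0025, 0.04, 0, 0, 0, -1], [0.0085, 0.0025, 0.04, 0, 0, 0, -1], [0.0085, 0.0025, 0.04, 0, 0, 0, -1], [0.0085, 0.0025, 0.04, 0, 0, 0, -1]],
])

```text
time: 13.62
tool_pos: [0.4733, -0.2172, 0.0943]
tcp_rot: [3.137, 0.175, 0.0]
wrist_force: [0.4, -0.3, 0.5]
width: 0.997
```

```bash
python3 mv.py .4677 -.217 .0444 -83.5
```

```text
t 13.62 pos [ 0.4733 -0.2172  0.0943] yawy -83.6 tilt 0.01deg F [ 0.37 -0.33  0.48] w 0.997 q6 0.98
shift [-0.0056 -0.0008  0.0499] turn -0.0007 rows>= 1.2
```

Emit:
apply_moves([
  [[-0.0056, -0.0005, 0.01, 0, 0, 0, -1], [-0.0056, -0.0005, 0.025, 0, 0, 0, -1], [-0.0056, -0.0005, 0.04, 0, 0, 0, -1], [-0.0056, -0.0005, 0.048, 0, 0, 0, -1], [-0.0056, -0.0005, 0.05, 0, 0, 0, -0.4], [-0.0056, -0.0005, 0.05, 0, 0, 0, -0.2], [-0.0056, -0.0005, 0.05, 0, 0, 0, 0], [-0.0056, -0.0005, 0.05, 0, 0, 0, 0]],
])

```text
time: 14.28
tool_pos: [0.4681, -0.2178, 0.0451]
tcp_rot: [3.136, 0.174, 0.002]
wrist_force: [-0.4, -0.3, 0.4]
width: 0.495
```

```bash
python3 mv.py .4677 -.217 .0444 -83.5
python3 - <<'E'
from h import *
snap('scene','s14',(165,180,245,250),10)
E
```

```text
t 14.28 pos [ 0.4681 -0.2178  0.0451] yawy -83.6 tilt 0.10deg F [-0.38 -0.28  0.37] w 0.495 q6 0.98
shift [-0.0003 -0.0008  0.0007] turn -0.0008 rows>= 0.0
```

View pics/s14.png

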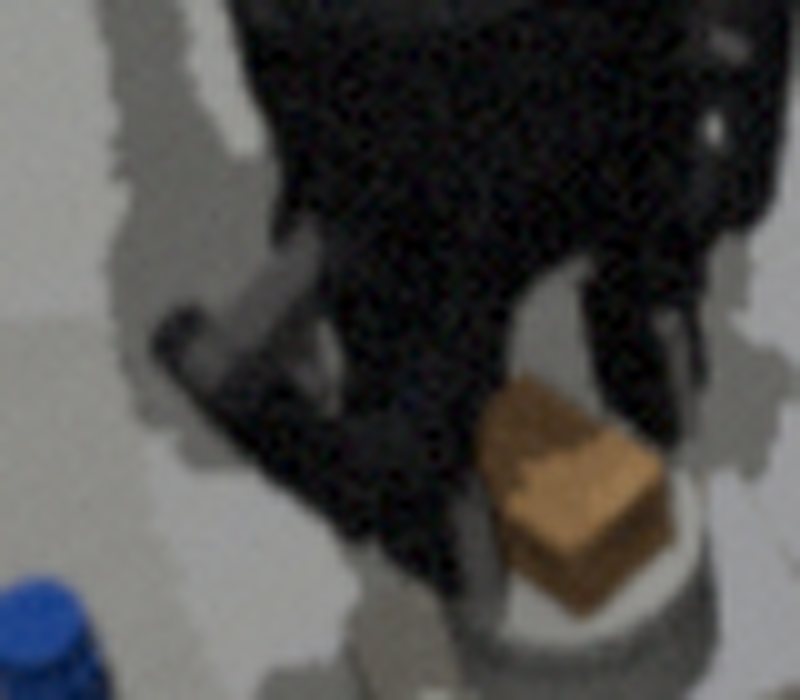

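Fingers straddle the box ((480,560) left, (670,420) right), tips above the tin lid. I close on it.

Emit:
apply_moves([
  [[0, 0, 0, 0, 0, 0, 0.15], [0, 0, 0, 0, 0, 0, 0.25], [0, 0, 0, 0, 0, 0, 0.35], [0, 0, 0, 0, 0, 0, 0.6], [0, 0, 0, 0, 0, 0, 1], [0, 0, 0, 0, 0, 0, 1], [0, 0, 0, 0, 0, 0, 1], [0, 0, 0, 0, 0, 0, 1]],
])

```text
time: 15.0
tool_pos: [0.4677, -0.2175, 0.0447]
tcp_rot: [3.136, 0.174, 0.001]
wrist_force: [-0.3, 0.2, 4.4]
width: 0.293
```

```bash
python3 mv.py
```

```text
t 15.00 pos [ 0.4677 -0.2175  0.0447] yawy -83.6 tilt 0.05deg F [-0.32  0.22  4.36] w 0.293 q6 0.98
```

Emit:
apply_moves([
  [[0, 0, -0.003, 0, 0, 0, 1], [0, 0, -0.01, 0, 0, 0, 1], [0, 0, -0.022, 0, 0, 0, 1], [0, 0, -0.038, 0, 0, 0, 1], [0, 0, -0.055, 0, 0, 0, 1], [0, 0, -0.07, 0, 0, 0, 1], [0, 0, -0.08, 0, 0, 0, 1], [0, 0, -0.083, 0, 0, 0, 1]],
])

```text
time: 15.67
tool_pos: [0.4687, -0.2181, 0.13]
tcp_rot: [3.135, 0.174, 0.006]
wrist_force: [0.3, 0.0, -0.3]
width: 0.298
```

```bash
python3 mv.py .52 0 .14 -60 .657 .124 .13 -30
python3 - <<'E'
from h import *
snap('scene','s15',(165,150,255,250),7)
E
```

```text
t 15.67 pos [ 0.4687 -0.2181  0.13  ] yawy -83.6 tilt 0.24deg F [ 0.35  0.03 -0.26] w 0.298 q6 0.98
shift [ 0.0751 -0.2111 -0.0102] turn -0.1314 rows>= 5.4
shift [ 0.225  -0.3192  0.    ] turn -0.298 rows>= 9.4
```

View pics/s15.png

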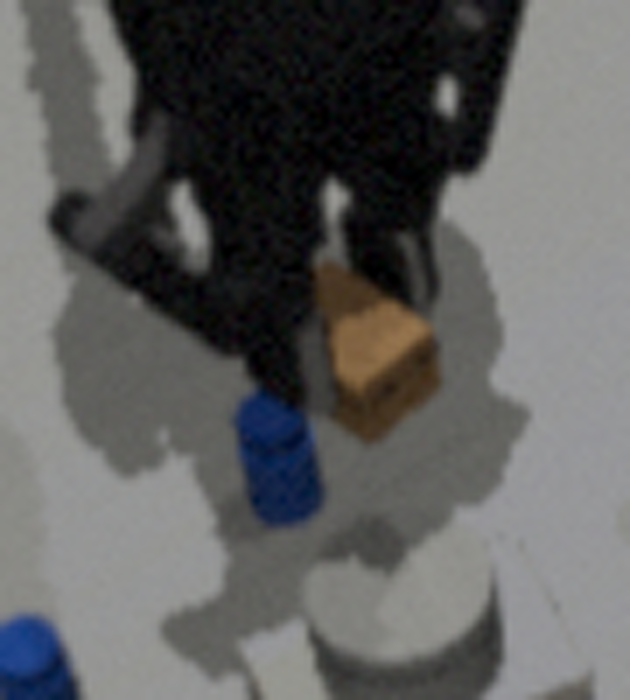

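Emit:
apply_moves([
  [[0.01, -0.014, 0, 0, 0, -0.01, 1], [0.028, -0.04, 0, 0, 0, -0.035, 1], [0.048, -0.068, 0, 0, 0, -0.065, 1], [0.068, -0.096, 0, 0, 0, -0.095, 1], [0.088, -0.125, 0, 0, 0, -0.125, 1], [0.108, -0.153, 0, 0, 0, -0.155, 1], [0.126, -0.179, 0, 0, 0, -0.18, 1], [0.136, -0.193, 0, 0, 0, -0.19, 1]],
])

```text
time: 16.38
tool_pos: [0.5816, -0.0073, 0.1261]
tcp_rot: [-2.943, -1.096, 0.001]
wrist_force: [0.0, -0.9, -0.9]
width: 0.298
```

```bash
python3 mv.py .657 .124 .13 -30
```

```text
t 16.38 pos [ 0.5816 -0.0073  0.1261] yawy -49.1 tilt 0.09deg F [ 0.01 -0.9  -0.93] w 0.298 q6 0.80
shift [ 0.1429 -0.05   -0.0038] turn -0.1063 rows>= 3.6
```

Emit:
apply_moves([
  [[0.022, -0.008, 0, 0, 0, -0.016, 1], [0.048, -0.017, 0, 0, 0, -0.036, 1], [0.075, -0.026, 0, 0, 0, -0.056, 1], [0.1, -0.035, 0, 0, 0, -0.076, 1], [0.122, -0.043, 0, 0, 0, -0.095, 1], [0.137, -0.048, 0, 0, 0, -0.106, 1], [0.14, -0.049, 0, 0, 0, -0.106, 1], [0.14, -0.049, 0, 0, 0, -0.106, 1]],
])

```text
time: 17.05
tool_pos: [0.6553, 0.1183, 0.1261]
tcp_rot: [-2.725, -1.562, 0.003]
wrist_force: [0.0, -0.3, -1.0]
width: 0.295
```

```bash
python3 mv.py .657 .124 .015 -30
```

```text
t 17.05 pos [0.6553 0.1183 0.1261] yawy -30.3 tilt 0.10deg F [ 0.04 -0.34 -1.02] w 0.295 q6 0.67
shift [ 0.006  -0.0013  0.1111] turn -0.0019 rows>= 2.7
```

Emit:
apply_moves([
  [[0.002, 0, 0.01, 0, 0, -0.001, 1], [0.004, -0.001, 0.03, 0, 0, -0.002, 1], [0.005, -0.001, 0.055, 0, 0, -0.002, 1], [0.005, -0.001, 0.08, 0, 0, -0.002, 1], [0.005, -0.001, 0.1, 0, 0, -0.002, 1], [0.005, -0.001, 0.111, 0, 0, -0.002, 1], [0.005, -0.001, 0.111, 0, 0, -0.002, 1], [0.005, -0.001, 0.111, 0, 0, -0.002, 1]],
])

```text
time: 17.72
tool_pos: [0.6564, 0.1216, 0.0155]
tcp_rot: [-2.721, -1.569, 0.003]
wrist_force: [1.1, 0.5, -0.6]
width: 0.294
```

```bash
python3 mv.py .657 .124 -.015 -30
python3 - <<'E'
from h import *
snap('scene','s16',(360,160,450,240),8)
E
```

```text
t 17.72 pos [0.6564 0.1216 0.0155] yawy -30.1 tilt 0.10deg F [ 1.06  0.52 -0.57] w 0.294 q6 0.67
shift [ 0.0024 -0.0007  0.0305] turn -0.0004 rows>= 0.7
```

View pics/s16.png

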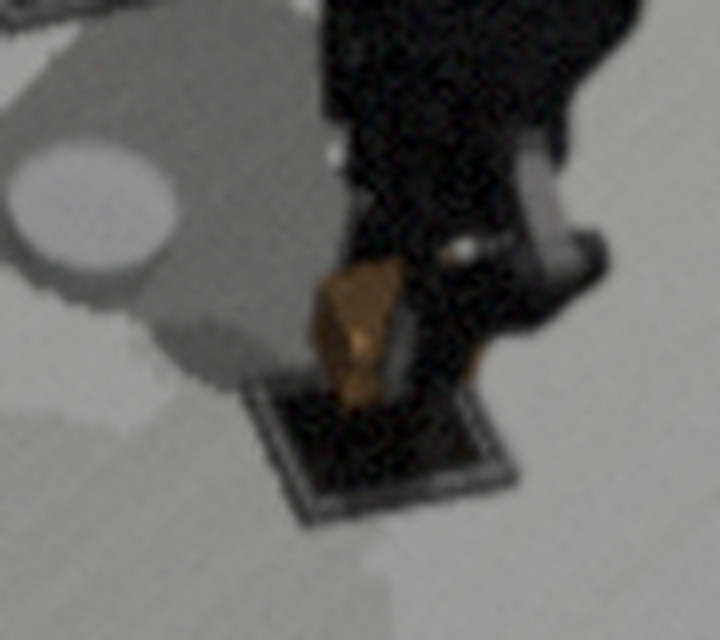

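Run:
```python
from h import *
def box(c,yaw,lx,ly,z0,z1):
    a=np.radians(yaw);u=np.array([np.cos(a),np.sin(a)]);v=np.array([-u[1],u[0]])
    return np.array([[*(np.array(c)+sx*lx/2*u+sy*ly/2*v),z] for z in(z0,z1) for sx,sy in((1,1),(1,-1),(-1,-1),(-1,1))])
im=cv2.imread('pics/s16.png')
for B,col in ((box((.6564,.1216),-30,.026,.038,.035,.059),(0,255,0)),(box((.657,.124),-30,.048,.060,0,.008),(0,0,255))):
    p=((proj('scene',B)-[360,160]+.5)*8).astype(int)
    for i in range(4):
        for a,b in((i,(i+1)%4),(4+i,4+(i+1)%4),(i,i+4)): cv2.line(im,tuple(map(int,p[a])),tuple(map(int,p[b])),col,1)
cv2.imwrite('pics/s16o.png',im)
```

```text
(no output)
```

View pics/s16o.png

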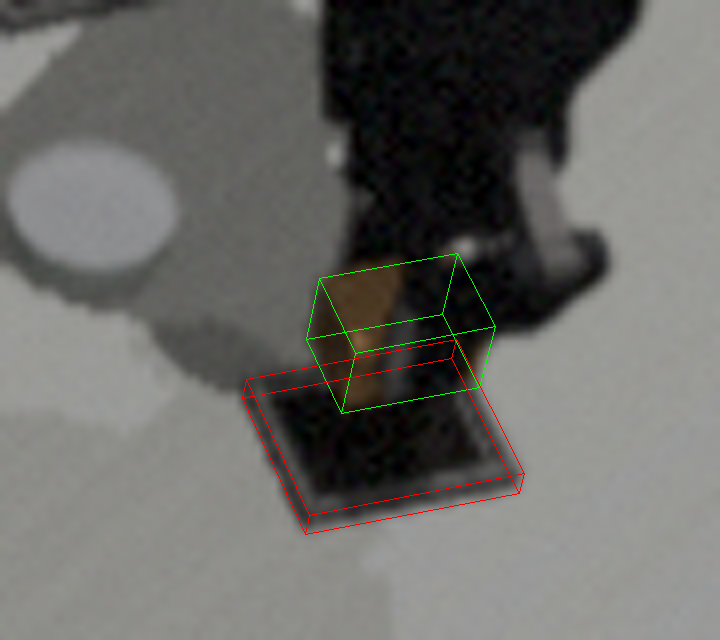

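Emit:
apply_moves([
  [[0.001, -0.0005, 0.006, 0, 0, 0, 1], [0.0017, -0.0005, 0.014, 0, 0, 0, 1], [0.0017, -0.0005, 0.021, 0, 0, 0, 1], [0.0017, -0.0005, 0.026, 0, 0, 0, 1], [0.0017, -0.0005, 0.029, 0, 0, 0, 1], [0.0017, -0.0005, 0.0305, 0, 0, 0, 1], [0.0017, -0.0005, 0.031, 0, 0, 0, 1], [0.0017, -0.0005, 0.031, 0, 0, 0, 1]],
])

```text
time: 18.43
tool_pos: [0.6577, 0.1243, -0.015]
tcp_rot: [-2.721, -1.571, 0.0]
wrist_force: [0.7, -0.3, -0.3]
width: 0.296
```

```bash
python3 mv.py .656 .1235 -.0163 -30
```

```text
t 18.43 pos [ 0.6577  0.1243 -0.015 ] yawy -30.0 tilt 0.01deg F [ 0.68 -0.33 -0.25] w 0.296 q6 0.67
shift [-0.0016 -0.001   0.0013] turn -0.0 rows>= 0.1
```

Emit:
apply_moves([
  [[0, 0, 0.0005, 0, 0, 0, 1], [0, 0, 0.001, 0, 0, 0, 1], [0, 0, 0.0015, 0, 0, 0, 1], [0, 0, 0.002, 0, 0, 0, 1], [0, 0, 0.0022, 0, 0, 0, 1], [0, 0, 0.0022, 0, 0, 0, 1], [0, 0, 0.0022, 0, 0, 0, 1], [0, 0, 0.0022, 0, 0, 0, 1]],
])

```text
time: 19.1
tool_pos: [0.658, 0.1243, -0.0163]
tcp_rot: [2.721, 1.571, 0.001]
wrist_force: [-1.8, -0.6, 6.0]
width: 0.298
```

```bash
python3 mv.py
```

```text
t 19.10 pos [ 0.658   0.1243 -0.0163] yawy -30.0 tilt 0.03deg F [-1.79 -0.6   6.04] w 0.298 q6 0.67
```

Emit:
apply_moves([
  [[0, 0, -0.0005, 0, 0, 0, 1], [0, 0, -0.001, 0, 0, 0, 1], [0, 0, -0.001, 0, 0, 0, 0.35], [0, 0, -0.001, 0, 0, 0, 0.2], [0, 0, -0.001, 0, 0, 0, 0], [0, 0, -0.001, 0, 0, 0, -0.2], [0, 0, -0.001, 0, 0, 0, -0.2], [0, 0, -0.001, 0, 0, 0, -0.2]],
])

```text
time: 19.77
tool_pos: [0.6577, 0.1243, -0.0161]
tcp_rot: [-2.721, -1.571, 0.0]
wrist_force: [-0.9, -0.2, -0.5]
width: 0.603
```

Emit:
apply_moves([
  [[0, 0, -0.008, 0, 0, 0, -0.2], [0, 0, -0.02, 0, 0, 0, -0.2], [0, 0, -0.04, 0, 0, 0, -0.2], [0, 0, -0.065, 0, 0, 0, -0.4], [0, 0, -0.095, 0, 0, 0, -1], [0, 0, -0.12, 0, 0, 0, -1], [0, 0, -0.135, 0, 0, 0, -1], [0, 0, -0.135, 0, 0, 0, -1]],
])

```text
time: 20.43
tool_pos: [0.6618, 0.125, 0.1263]
tcp_rot: [2.717, 1.569, 0.016]
wrist_force: [1.1, -0.5, 2.0]
width: 1.002
```

```bash
python3 mv.py .469 -.215 .12 -30
python3 - <<'E'
from h import *
snap('scene','s17',(150,180,290,290),5);snap('scene','s17b',(360,160,450,240),8);snap('top','t17',(370,180,460,265),8)
E
```

```text
t 20.43 pos [0.6618 0.125  0.1263] yawy -30.0 tilt 0.63deg F [ 1.08 -0.49  1.98] w 1.002 q6 0.67
shift [-0.3909  0.003   0.0036] turn -0.0 rows>= 9.4
```

View pics/s17.png

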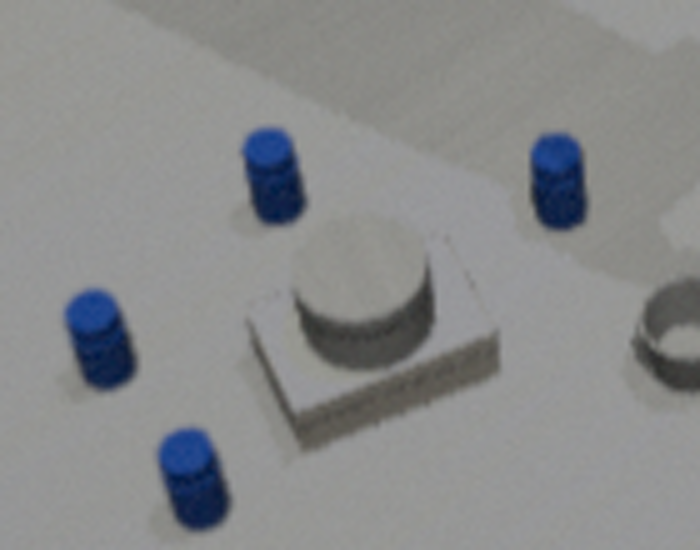

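View pics/s17b.png

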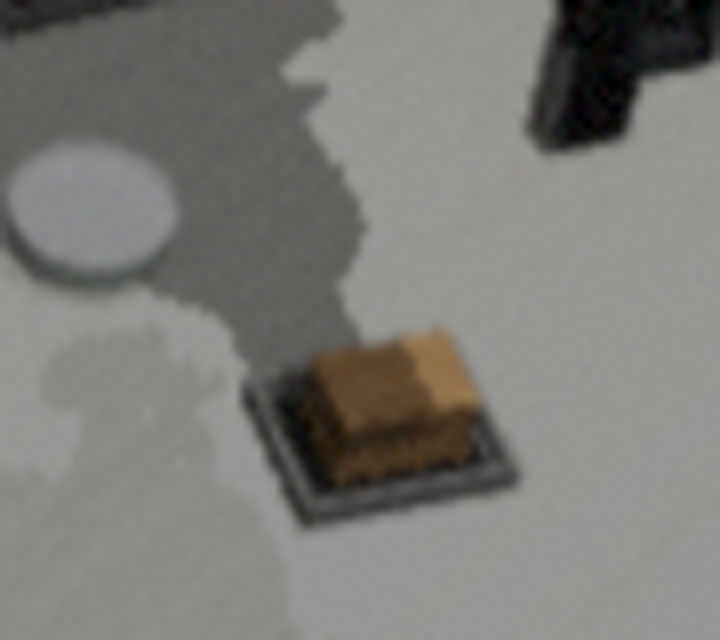

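View pics/t17.png

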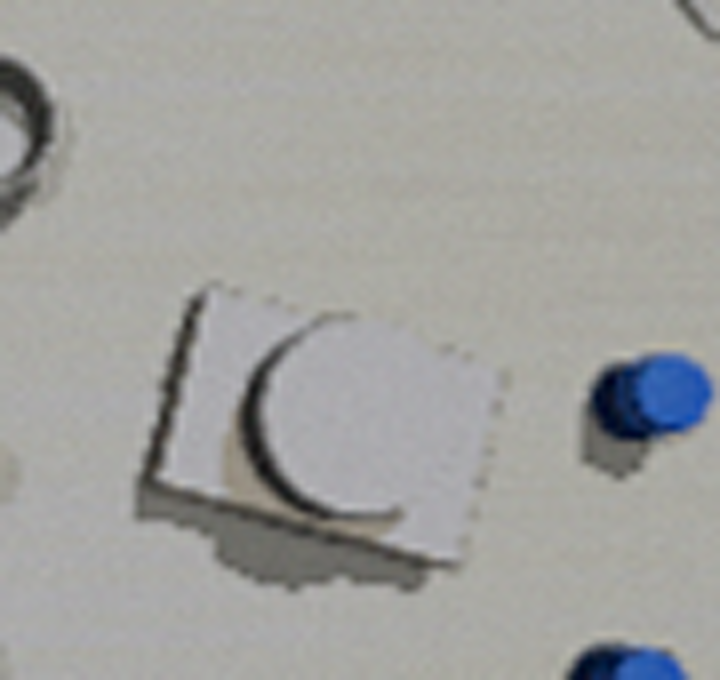

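Run:
```python
from h import *
print(unproj('scene',np.array([(362,269.5)])/5+[150,180]-.4,.064),unproj('top',np.array([(357,417)])/8+[370,180]-.44,.064))
X=unproj('scene',np.array([(293,270),(432,270)])/5+[150,180]-.4,.064);print(np.linalg.norm(X[0]-X[1]))
for n,p,s,o in (('top',[(207,288),(503,375),(460,562),(157,482)],8,(370,180)),('scene',[(250,315),(303,412),(497,333),(445,235)],5,(150,180))):
    X=unproj(n,np.array(p)/s+o-.43,.03)[:,:2];d=np.roll(X,-1,0)-X
    print(X.mean(0),np.linalg.norm(d,axis=1),np.degrees(np.arctan2(d[:,1],d[:,0])))
```

```text
[[ 0.46888089 -0.21629786  0.064     ]] [[ 0.46781868 -0.21457303  0.064     ]]
0.05270391060729285
[ 0.46753487 -0.21518835] [0.0829161  0.05220222 0.08347733 0.05492157] [-107.45672568  163.96741683   74.41732822  -16.64211882]
[ 0.46948793 -0.21560642] [0.05256721 0.07994311 0.05426709 0.08289068] [ -13.90600705   73.89773535  162.93164017 -104.90582425]
```

Emit:
apply_moves([
  [[-0.03, 0, 0, 0, 0, -0.01, -1], [-0.07, 0, 0, 0, 0, -0.02, -1], [-0.11, 0.001, 0, 0, 0, -0.03, -1], [-0.15, 0.001, 0, 0, 0, -0.04, -1], [-0.19, 0.001, 0, 0, 0, -0.05, -1], [-0.23, 0.002, 0, 0, 0, -0.06, -1], [-0.27, 0.002, 0, 0, 0, -0.07, -1], [-0.31, 0.003, 0, 0, 0, -0.078, -1]],
])

```text
time: 21.25
tool_pos: [0.5023, -0.1463, 0.1167]
tcp_rot: [-2.504, -1.892, 0.004]
wrist_force: [1.2, 0.2, 0.9]
width: 1.003
```

```bash
python3 mv.py .4684 -.2155 .08 -16
```

```text
t 21.25 pos [ 0.5023 -0.1463  0.1167] yawy -15.9 tilt 0.23deg F [1.23 0.18 0.94] w 1.003 q6 -0.05
shift [-0.0758 -0.0135  0.0368] turn 0.0008 rows>= 2.0
```

Emit:
apply_moves([
  [[-0.03, -0.006, 0.005, 0, 0, 0, -1], [-0.055, -0.01, 0.015, 0, 0, 0, -1], [-0.07, -0.013, 0.025, 0, 0, 0, -1], [-0.0745, -0.0135, 0.034, 0, 0, 0, -1], [-0.0745, -0.0135, 0.037, 0, 0, 0, -1], [-0.0745, -0.0135, 0.037, 0, 0, 0, -1], [-0.0745, -0.0135, 0.037, 0, 0, 0, -1], [-0.0745, -0.0135, 0.037, 0, 0, 0, -1]],
])

```text
time: 21.92
tool_pos: [0.4725, -0.2126, 0.0821]
tcp_rot: [2.507, 1.893, 0.0]
wrist_force: [0.5, -0.1, 0.7]
width: 0.998
```

```bash
python3 mv.py .4684 -.2155 .008 -16
python3 - <<'E'
from h import *
snap('scene','s18',(150,140,290,270),5)
E
```

```text
t 21.92 pos [ 0.4725 -0.2126  0.0821] yawy -15.9 tilt 0.02deg F [ 0.49 -0.07  0.7 ] w 0.998 q6 -0.19
shift [-0.0039 -0.0032  0.0741] turn 0.0007 rows>= 1.8
```

View pics/s18.png

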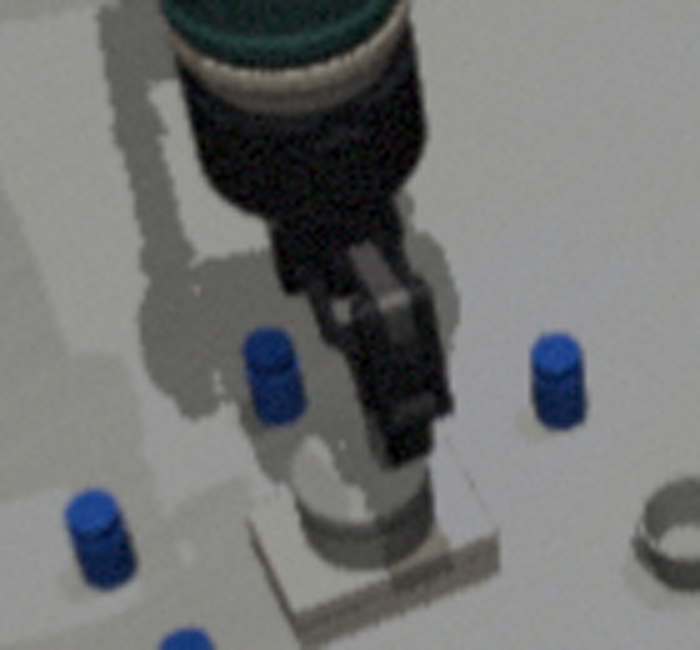

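Run:
```python
from h import *
a=np.array([(272,345),(93,505),(557,350)])/5+[150,140]
print(unproj('scene',a,.04))
```

```text
[[ 0.37778186 -0.19431972  0.04      ]
 [ 0.39600877 -0.29261249  0.04      ]
 [ 0.45963889 -0.11192396  0.04      ]]
```

Emit:
apply_moves([
  [[-0.002, -0.002, 0.01, 0, 0, 0, -1], [-0.0035, -0.003, 0.025, 0, 0, 0, -1], [-0.0035, -0.003, 0.042, 0, 0, 0, -1], [-0.0035, -0.003, 0.058, 0, 0, 0, -1], [-0.0035, -0.003, 0.069, 0, 0, 0, -1], [-0.0035, -0.003, 0.074, 0, 0, 0, -1], [-0.0035, -0.003, 0.074, 0, 0, 0, -1], [-0.0035, -0.003, 0.074, 0, 0, 0, -0.6]],
])

```text
time: 22.63
tool_pos: [0.4682, -0.2161, 0.0081]
tcp_rot: [2.508, 1.892, -0.0]
wrist_force: [0.1, -0.0, 0.3]
width: 0.881
```

```bash
python3 mv.py .4684 -.2155 .008 -16
python3 - <<'E'
from h import *
snap('scene','s19',(150,140,290,270),5)
E
```

```text
t 22.63 pos [ 0.4682 -0.2161  0.0081] yawy -16.0 tilt 0.00deg F [ 0.12 -0.03  0.35] w 0.881 q6 -0.20
shift [0.0006 0.0001 0.0001] turn 0.0003 rows>= 0.0
```

View pics/s19.png

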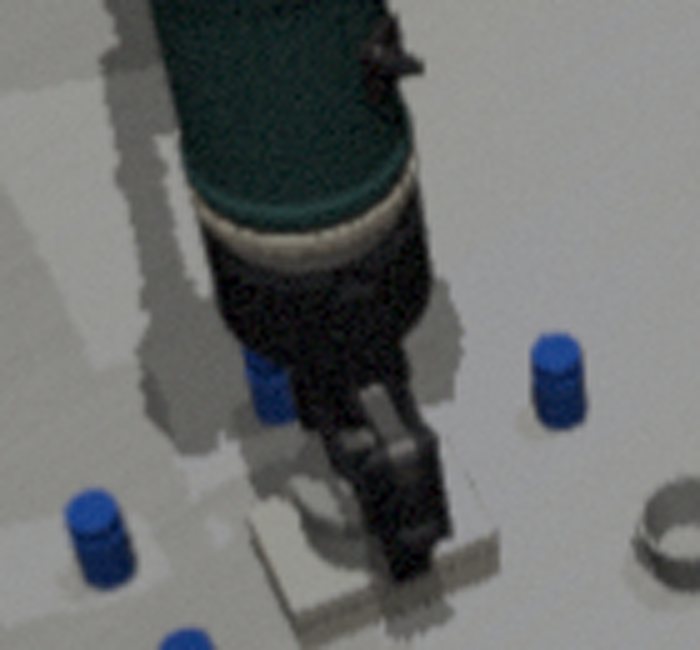

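Emit:
apply_moves([
  [[0, 0, 0, 0, 0, 0, -0.4], [0, 0, 0, 0, 0, 0, -0.3], [0, 0, 0, 0, 0, 0, -0.2], [0, 0, 0, 0, 0, 0, 0], [0, 0, 0, 0, 0, 0, 1], [0, 0, 0, 0, 0, 0, 1], [0, 0, 0, 0, 0, 0, 1], [0, 0, 0, 0, 0, 0, 1]],
], force=40)

```text
time: 23.35
tool_pos: [0.4688, -0.2165, 0.0092]
tcp_rot: [2.507, 1.89, 0.001]
wrist_force: [-0.5, 0.6, 5.9]
width: 0.593
```

```bash
python3 mv.py
```

```text
t 23.35 pos [ 0.4688 -0.2165  0.0092] yawy -16.0 tilt 0.10deg F [-0.47  0.61  5.93] w 0.593 q6 -0.20
```

Emit:
apply_moves([
  [[0, 0, -0.003, 0, 0, 0, 1], [0, 0, -0.01, 0, 0, 0, 1], [0, 0, -0.02, 0, 0, 0, 1], [0, 0, -0.035, 0, 0, 0, 1], [0, 0, -0.05, 0, 0, 0, 1], [0, 0, -0.063, 0, 0, 0, 1], [0, 0, -0.07, 0, 0, 0, 1], [0, 0, -0.07, 0, 0, 0, 1]],
])

```text
time: 24.02
tool_pos: [0.4696, -0.2169, 0.0805]
tcp_rot: [2.505, 1.889, 0.003]
wrist_force: [0.3, -0.1, -1.0]
width: 0.598
```

```bash
python3 mv.py .518 -.0065 .07 -16
python3 - <<'E'
from h import *
snap('scene','s20',(150,140,290,270),5)
E
```

```text
t 24.02 pos [ 0.4696 -0.2169  0.0805] yawy -16.0 tilt 0.26deg F [ 0.26 -0.05 -0.97] w 0.598 q6 -0.20
shift [ 0.2156 -0.0114  0.0103] turn 0.0002 rows>= 5.2
```

View pics/s20.png

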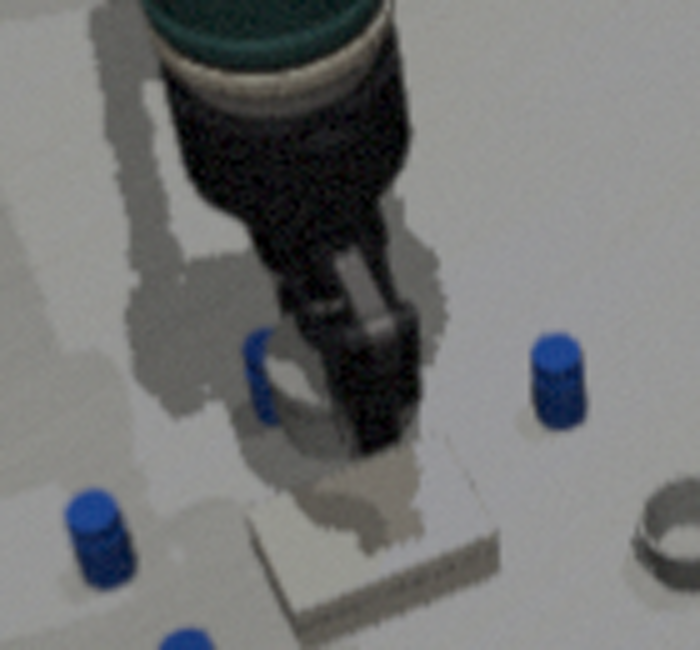

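Emit:
apply_moves([
  [[0.012, -0.001, 0, 0, 0, 0, 1], [0.038, -0.002, 0, 0, 0, 0, 1], [0.07, -0.004, 0, 0, 0, 0, 1], [0.105, -0.006, 0, 0, 0, 0, 1], [0.14, -0.008, 0, 0, 0, 0, 1], [0.172, -0.009, 0, 0, 0, 0, 1], [0.197, -0.01, 0, 0, 0, 0, 1], [0.212, -0.011, 0, 0, 0, 0, 1]],
])

```text
time: 24.73
tool_pos: [0.5148, -0.0058, 0.0767]
tcp_rot: [-2.505, -1.892, 0.002]
wrist_force: [0.4, 1.0, -0.9]
width: 0.596
```

```bash
python3 mv.py .518 -.0065 .02 -16
```

```text
t 24.73 pos [ 0.5148 -0.0058  0.0767] yawy -15.9 tilt 0.15deg F [ 0.37  0.98 -0.92] w 0.596 q6 0.22
shift [0.0001 0.0034 0.0567] turn 0.0008 rows>= 1.4
```

Emit:
apply_moves([
  [[0, 0.001, 0.005, 0, 0, 0, 1], [0, 0.002, 0.015, 0, 0, 0, 1], [0, 0.003, 0.028, 0, 0, 0, 1], [0, 0.003, 0.04, 0, 0, 0, 1], [0, 0.003, 0.05, 0, 0, 0, 1], [0, 0.003, 0.055, 0, 0, 0, 1], [0, 0.003, 0.056, 0, 0, 0, 1], [0, 0.003, 0.056, 0, 0, 0, 1]],
])

```text
time: 25.4
tool_pos: [0.5179, -0.0105, 0.0212]
tcp_rot: [-2.508, -1.89, 0.002]
wrist_force: [0.5, 0.4, -1.9]
width: 0.595
```

```bash
python3 mv.py .518 -.0065 -.0165 -16
python3 - <<'E'
from h import *
snap('scene','s21',(270,150,370,250),7)
E
```

```text
t 25.40 pos [ 0.5179 -0.0105  0.0212] yawy -16.0 tilt 0.09deg F [ 0.45  0.36 -1.92] w 0.595 q6 0.21
shift [ 0.0039 -0.001   0.0377] turn -0.0001 rows>= 0.9
```

View pics/s21.png

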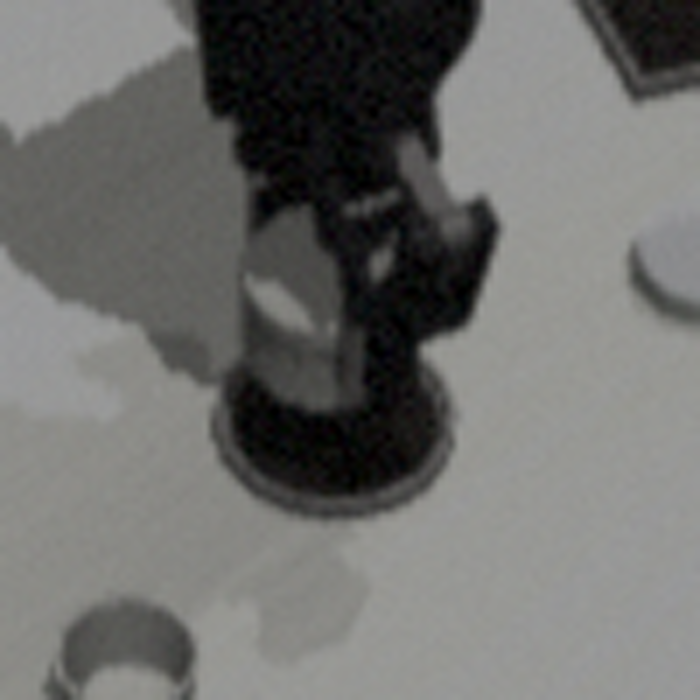

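Tin held level over the large ring, with a slight offset to the left that the next move corrects.

Emit:
apply_moves([
  [[0.002, -0.0005, 0.006, 0, 0, 0, 1], [0.0035, -0.001, 0.014, 0, 0, 0, 1], [0.0035, -0.001, 0.022, 0, 0, 0, 1], [0.0035, -0.001, 0.029, 0, 0, 0, 1], [0.0035, -0.001, 0.034, 0, 0, 0, 1], [0.0035, -0.001, 0.037, 0, 0, 0, 1], [0.0035, -0.001, 0.038, 0, 0, 0, 1], [0.0035, -0.001, 0.038, 0, 0, 0, 1]],
])

```text
time: 26.12
tool_pos: [0.5183, -0.0064, -0.0165]
tcp_rot: [-2.508, -1.891, 0.001]
wrist_force: [-0.1, -0.6, -0.7]
width: 0.598
```

```bash
python3 mv.py .518 -.0065 -.0178 -16
```

```text
t 26.12 pos [ 0.5183 -0.0064 -0.0165] yawy -16.0 tilt 0.05deg F [-0.12 -0.59 -0.67] w 0.598 q6 0.22
shift [-0.0002 -0.0002  0.0013] turn 0.0002 rows>= 0.0
```

Emit:
apply_moves([
  [[0, 0, 0.0005, 0, 0, 0, 1], [0, 0, 0.001, 0, 0, 0, 1], [0, 0, 0.0015, 0, 0, 0, 1], [0, 0, 0.002, 0, 0, 0, 1], [0, 0, 0.0022, 0, 0, 0, 1], [0, 0, 0.0022, 0, 0, 0, 1], [0, 0, 0.0022, 0, 0, 0, 1], [0, 0, 0.0022, 0, 0, 0, 1]],
])

```text
time: 26.78
tool_pos: [0.5189, -0.0064, -0.0178]
tcp_rot: [2.508, 1.891, 0.001]
wrist_force: [-1.1, -0.2, 3.7]
width: 0.597
```

```bash
python3 mv.py
```

```text
t 26.78 pos [ 0.5189 -0.0064 -0.0178] yawy -16.0 tilt 0.03deg F [-1.12 -0.21  3.68] w 0.597 q6 0.22
```

Emit:
apply_moves([
  [[0, 0, -0.0005, 0, 0, 0, 1], [0, 0, -0.0005, 0, 0, 0, -0.3], [0, 0, -0.0005, 0, 0, 0, -0.5], [0, 0, -0.0005, 0, 0, 0, -0.7], [0, 0, -0.0005, 0, 0, 0, -1], [0, 0, -0.0005, 0, 0, 0, -1], [0, 0, -0.0005, 0, 0, 0, -1], [0, 0, -0.0005, 0, 0, 0, -1]],
])

```text
time: 27.45
tool_pos: [0.5186, -0.0064, -0.0177]
tcp_rot: [-2.508, -1.891, -0.0]
wrist_force: [0.3, -0.3, 0.6]
width: 1.0
```

Emit:
apply_moves([
  [[0, 0, -0.008, 0, 0, 0, -1], [0, 0, -0.02, 0, 0, 0, -1], [0, 0, -0.035, 0, 0, 0, -1], [0, 0, -0.055, 0, 0, 0, -1], [0, 0, -0.075, 0, 0, 0, -1], [0, 0, -0.09, 0, 0, 0, -1], [0, 0, -0.095, 0, 0, 0, -1], [0, 0, -0.095, 0, 0, 0, -1]],
])

```text
time: 28.12
tool_pos: [0.5207, -0.0065, 0.0802]
tcp_rot: [2.506, 1.889, 0.006]
wrist_force: [0.1, 0.4, -0.1]
width: 1.002
```

```bash
python3 mv.py .4685 -.2155 .075 -16
python3 - <<'E'
from h import *
snap('scene','s22',(150,130,370,280),3.6)
E
```

```text
t 28.12 pos [ 0.5207 -0.0065  0.0802] yawy -16.0 tilt 0.30deg F [ 0.09  0.41 -0.09] w 1.002 q6 0.22
shift [-0.2153  0.0073  0.005 ] turn 0.0002 rows>= 5.2
```

View pics/s22.png

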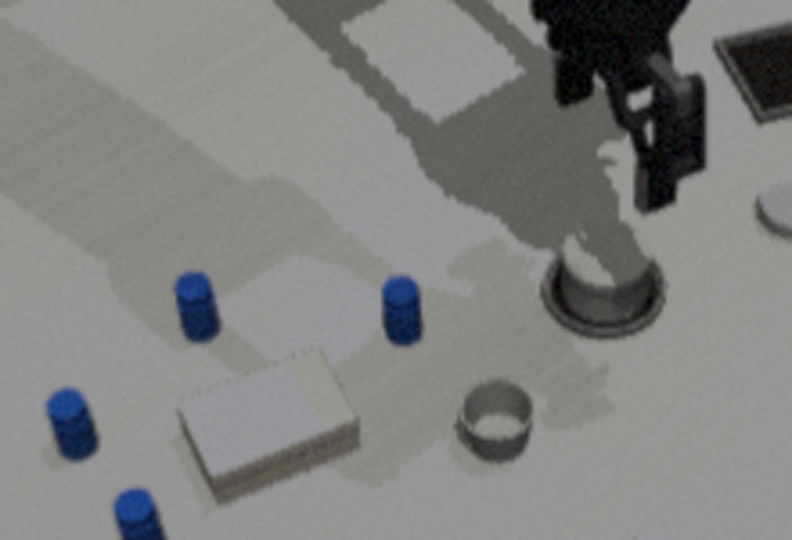

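Run:
```python
from h import *
X=unproj('scene',np.array([(181,411),(216,476),(359,420),(318,350)])/3.6+[150,130]-.36,.03)[:,:2];d=np.roll(X,-1,0)-X
print(X.mean(0),np.linalg.norm(d,axis=1),np.degrees(np.arctan2(d[:,1],d[:,0])))
```

```text
[ 0.47012588 -0.21632078] [0.04871333 0.08129954 0.05478326 0.08209235] [ -14.1641113    72.94588323  164.92311228 -102.79324856]
```

Emit:
apply_moves([
  [[-0.02, 0.001, 0, 0, 0, 0, -1], [-0.055, 0.002, 0, 0, 0, 0, -1], [-0.09, 0.003, 0, 0, 0, 0, -1], [-0.125, 0.004, 0, 0, 0, 0, -1], [-0.16, 0.005, 0, 0, 0, 0, -1], [-0.19, 0.006, 0, 0, 0, 0, -1], [-0.208, 0.007, 0, 0, 0, 0, -1], [-0.2125, 0.007, 0, 0, 0, 0, -1]],
])

```text
time: 28.83
tool_pos: [0.4652, -0.2149, 0.076]
tcp_rot: [-2.51, -1.887, 0.002]
wrist_force: [-0.5, -0.8, -0.1]
width: 1.001
```

```bash
python3 mv.py .4685 -.2155 .03 -16
```

```text
t 28.83 pos [ 0.4652 -0.2149  0.076 ] yawy -16.1 tilt 0.12deg F [-0.47 -0.8  -0.05] w 1.001 q6 -0.20
shift [0.0004 0.0034 0.046 ] turn -0.0008 rows>= 1.1
```

Emit:
apply_moves([
  [[0, 0.002, 0.01, 0, 0, 0, -1], [0, 0.003, 0.02, 0, 0, 0, -1], [0, 0.0034, 0.032, 0, 0, 0, -1], [0, 0.0034, 0.042, 0, 0, 0, -1], [0, 0.0034, 0.046, 0, 0, 0, -1], [0, 0.0034, 0.046, 0, 0, 0, -1], [0, 0.0034, 0.046, 0, 0, 0, -1], [0, 0.0034, 0.046, 0, 0, 0, -1]],
])

```text
time: 29.5
tool_pos: [0.4706, -0.2134, 0.0315]
tcp_rot: [2.507, 1.892, 0.0]
wrist_force: [0.4, -1.0, 0.3]
width: 0.997
```

```bash
python3 mv.py .469 -.2157 -.0233 -16
python3 - <<'E'
from h import *
snap('scene','s23',(150,150,290,280),5)
E
```

```text
t 29.50 pos [ 0.4706 -0.2134  0.0315] yawy -15.9 tilt 0.03deg F [ 0.37 -0.97  0.25] w 0.997 q6 -0.20
shift [-0.0027 -0.0009  0.0548] turn 0.0004 rows>= 1.3
```

View pics/s23.png

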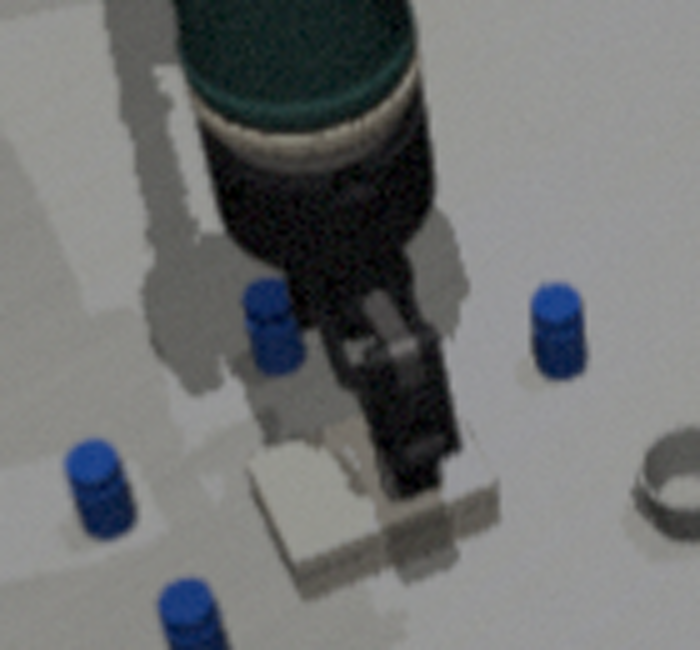

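Emit:
apply_moves([
  [[-0.0015, -0.001, 0.008, 0, 0, 0, -1], [-0.0025, -0.001, 0.02, 0, 0, 0, -1], [-0.0025, -0.001, 0.033, 0, 0, 0, -1], [-0.0025, -0.001, 0.044, 0, 0, 0, -1], [-0.0025, -0.001, 0.051, 0, 0, 0, -1], [-0.0025, -0.001, 0.0545, 0, 0, 0, -1], [-0.0025, -0.001, 0.0545, 0, 0, 0, -1], [-0.0025, -0.001, 0.0545, 0, 0, 0, -1]],
])

```text
time: 30.22
tool_pos: [0.4685, -0.2158, -0.0234]
tcp_rot: [-2.508, -1.891, 0.0]
wrist_force: [-0.0, 0.3, 0.5]
width: 1.001
```

```bash
python3 mv.py .469 -.2157 -.0233 -16
```

```text
t 30.22 pos [ 0.4685 -0.2158 -0.0234] yawy -16.0 tilt 0.02deg F [-0.01  0.33  0.53] w 1.001 q6 -0.20
shift [ 0.0002  0.0005 -0.0001] turn 0.0002 rows>= 0.0
```

Emit:
apply_moves([
  [[0, 0, 0, 0, 0, 0, -0.7], [0, 0, 0, 0, 0, 0, -0.5], [0, 0, 0, 0, 0, 0, -0.4], [0, 0, 0, 0, 0, 0, -0.3], [0, 0, 0, 0, 0, 0, 0], [0, 0, 0, 0, 0, 0, 1], [0, 0, 0, 0, 0, 0, 1], [0, 0, 0, 0, 0, 0, 1]],
], force=45)

```text
time: 30.88
tool_pos: [0.4691, -0.216, -0.0223]
tcp_rot: [2.508, 1.891, 0.001]
wrist_force: [-1.4, 0.5, 5.8]
width: 0.645
```

```bash
python3 mv.py
```

```text
t 30.88 pos [ 0.4691 -0.216  -0.0223] yawy -16.0 tilt 0.07deg F [-1.44  0.52  5.78] w 0.645 q6 -0.20
```

Emit:
apply_moves([
  [[0, 0, -0.003, 0, 0, 0, 1], [0, 0, -0.01, 0, 0, 0, 1], [0, 0, -0.02, 0, 0, 0, 1], [0, 0, -0.035, 0, 0, 0, 1], [0, 0, -0.055, 0, 0, 0, 1], [0, 0, -0.075, 0, 0, 0, 1], [0, 0, -0.09, 0, 0, 0, 1], [0, 0, -0.095, 0, 0, 0, 1]],
])

```text
time: 31.55
tool_pos: [0.4705, -0.2168, 0.0753]
tcp_rot: [2.505, 1.888, 0.004]
wrist_force: [0.1, 0.0, -0.9]
width: 0.648
```

```bash
python3 mv.py .5 0 .085 -20 .473 .2294 .08 -24
python3 - <<'E'
from h import *
snap('scene','s24',(150,150,290,280),5)
E
```

```text
t 31.55 pos [ 0.4705 -0.2168  0.0753] yawy -16.0 tilt 0.31deg F [ 0.07  0.   -0.9 ] w 0.648 q6 -0.20
shift [ 0.2165 -0.0312 -0.0101] turn 0.0224 rows>= 5.3
shift [ 0.4296 -0.1204 -0.0058] turn 0.0446 rows>= 10.7
```

View pics/s24.png

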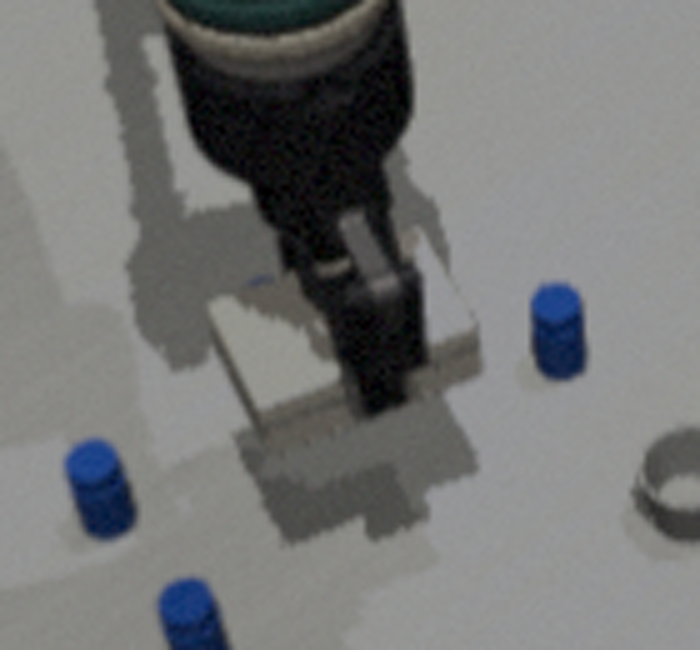

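Emit:
apply_moves([
  [[0.01, -0.003, 0, 0, 0, 0.001, 1], [0.03, -0.008, 0, 0, 0, 0.003, 1], [0.06, -0.017, 0, 0, 0, 0.006, 1], [0.093, -0.026, 0, 0, 0, 0.01, 1], [0.126, -0.035, 0, 0, 0, 0.013, 1], [0.159, -0.0445, 0, 0, 0, 0.0165, 1], [0.192, -0.054, 0, 0, 0, 0.02, 1], [0.225, -0.063, 0, 0, 0, 0.023, 1]],
])

```text
time: 32.27
tool_pos: [0.4675, 0.0201, 0.0701]
tcp_rot: [-2.574, -1.797, 0.004]
wrist_force: [0.7, -0.8, -1.2]
width: 0.645
```

```bash
python3 mv.py .473 .2294 .08 -24
```

```text
t 32.27 pos [0.4675 0.0201 0.0701] yawy -20.2 tilt 0.19deg F [ 0.71 -0.85 -1.16] w 0.645 q6 0.34
shift [ 0.1983 -0.067  -0.0098] turn 0.0213 rows>= 5.0
```

Emit:
apply_moves([
  [[0.033, -0.011, 0, 0, 0, 0.003, 1], [0.066, -0.022, 0, 0, 0, 0.007, 1], [0.099, -0.033, 0, 0, 0, 0.011, 1], [0.13, -0.044, 0, 0, 0, 0.014, 1], [0.157, -0.053, 0, 0, 0, 0.017, 1], [0.178, -0.06, 0, 0, 0, 0.02, 1], [0.19, -0.064, 0, 0, 0, 0.0213, 1], [0.193, -0.065, 0, 0, 0, 0.0213, 1]],
])

```text
time: 32.93
tool_pos: [0.4732, 0.2237, 0.0702]
tcp_rot: [-2.631, -1.715, 0.004]
wrist_force: [0.8, -0.0, -1.5]
width: 0.644
```

```bash
python3 mv.py .473 .2294 .02 -24
```

```text
t 32.93 pos [0.4732 0.2237 0.0702] yawy -23.8 tilt 0.16deg F [ 0.82 -0.04 -1.53] w 0.644 q6 0.81
shift [ 0.0052 -0.0024  0.0502] turn 0.0011 rows>= 1.2
```

Emit:
apply_moves([
  [[0.001, 0, 0.006, 0, 0, 0.001, 1], [0.002, -0.001, 0.015, 0, 0, 0.001, 1], [0.003, -0.001, 0.026, 0, 0, 0.001, 1], [0.003, -0.0015, 0.037, 0, 0, 0.001, 1], [0.003, -0.0015, 0.045, 0, 0, 0.001, 1], [0.003, -0.0015, 0.048, 0, 0, 0.001, 1], [0.003, -0.0015, 0.048, 0, 0, 0.001, 1], [0.003, -0.0015, 0.048, 0, 0, 0.001, 1]],
])

```text
time: 33.6
tool_pos: [0.4749, 0.2245, 0.0234]
tcp_rot: [-2.637, -1.707, 0.001]
wrist_force: [0.3, 0.2, -2.1]
width: 0.646
```

```bash
python3 mv.py .473 .2294 -.018 -24
python3 - <<'E'
from h import *
snap('scene','s25',(320,80,430,190),6)
E
```

```text
t 33.60 pos [0.4749 0.2245 0.0234] yawy -24.2 tilt 0.04deg F [ 0.3   0.21 -2.11] w 0.646 q6 0.82
shift [ 0.0037 -0.0037  0.0414] turn -0.0009 rows>= 1.0
```

View pics/s25.png

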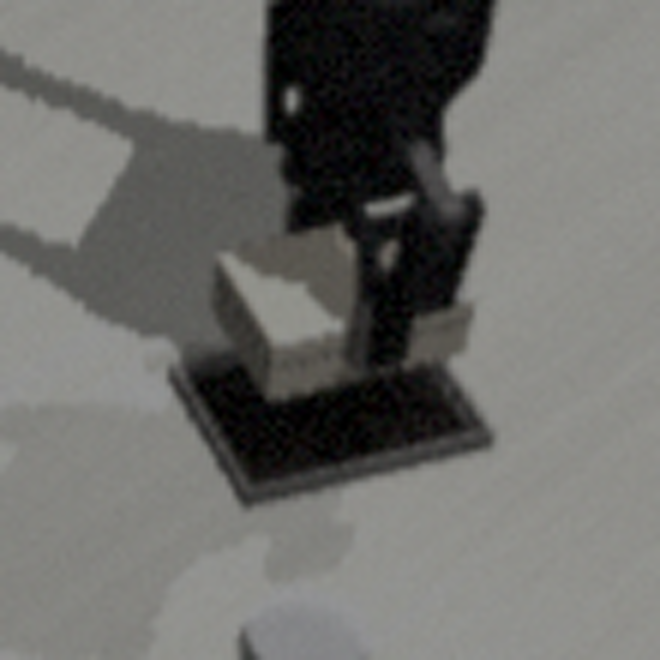

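Run:
```python
from h import *
def box(c,yaw,lx,ly,z0,z1):
    a=np.radians(yaw);u=np.array([np.cos(a),np.sin(a)]);v=np.array([-u[1],u[0]])
    return np.array([[*(np.array(c)+sx*lx/2*u+sy*ly/2*v),z] for z in(z0,z1) for sx,sy in((1,1),(1,-1),(-1,-1),(-1,1))])
im=cv2.imread('pics/s25.png')
for B,col in ((box((.4749,.2245),-24,.056,.084,.0457,.0757),(0,255,0)),(box((.473,.2294),-24,.078,.106,0,.008),(0,0,255))):
    p=((proj('scene',B)-[320,80]+.5)*6).astype(int)
    for i in range(4):
        for a,b in((i,(i+1)%4),(4+i,4+(i+1)%4),(i,i+4)): cv2.line(im,tuple(map(int,p[a])),tuple(map(int,p[b])),col,1)
cv2.imwrite('pics/s25o.png',im)
```

```text
(no output)
```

View pics/s25o.png

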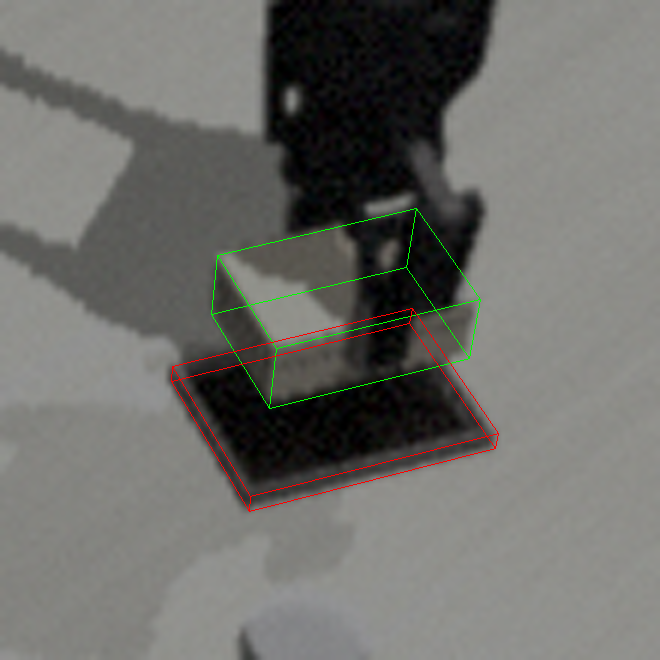

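Emit:
apply_moves([
  [[0.0015, -0.0015, 0.006, 0, 0, 0, 1], [0.003, -0.0035, 0.014, 0, 0, 0, 1], [0.003, -0.0035, 0.023, 0, 0, 0, 1], [0.003, -0.0035, 0.031, 0, 0, 0, 1], [0.003, -0.0035, 0.037, 0, 0, 0, 1], [0.003, -0.0035, 0.04, 0, 0, 0, 1], [0.003, -0.0035, 0.041, 0, 0, 0, 1], [0.003, -0.0035, 0.041, 0, 0, 0, 1]],
])

```text
time: 34.32
tool_pos: [0.4727, 0.2289, -0.0177]
tcp_rot: [-2.636, -1.708, 0.001]
wrist_force: [0.5, -0.2, -1.3]
width: 0.648
```

```bash
python3 mv.py .473 .2285 -.0193 -24
```

```text
t 34.32 pos [ 0.4727  0.2289 -0.0177] yawy -24.1 tilt 0.05deg F [ 0.46 -0.19 -1.26] w 0.648 q6 0.82
shift [-0.0002  0.0005  0.0016] turn -0.0007 rows>= 0.0
```

Emit:
apply_moves([
  [[0, 0, 0.0005, 0, 0, 0, 1], [0, 0, 0.001, 0, 0, 0, 1], [0, 0, 0.0015, 0, 0, 0, 1], [0, 0, 0.002, 0, 0, 0, 1], [0, 0, 0.0025, 0, 0, 0, 1], [0, 0, 0.0025, 0, 0, 0, 1], [0, 0, 0.0025, 0, 0, 0, 1], [0, 0, 0.0025, 0, 0, 0, 1]],
])

```text
time: 34.98
tool_pos: [0.4732, 0.2292, -0.0193]
tcp_rot: [2.636, 1.708, 0.001]
wrist_force: [-0.2, -0.5, 2.9]
width: 0.647
```

```bash
python3 mv.py
```

```text
t 34.98 pos [ 0.4732  0.2292 -0.0193] yawy -24.1 tilt 0.03deg F [-0.19 -0.52  2.87] w 0.647 q6 0.82
```

Contact at the predicted height. I release and retreat.

Emit:
apply_moves([
  [[0, 0, -0.0003, 0, 0, 0, 1], [0, 0, -0.0003, 0, 0, 0, -0.4], [0, 0, -0.0003, 0, 0, 0, -0.55], [0, 0, -0.0003, 0, 0, 0, -0.75], [0, 0, -0.0003, 0, 0, 0, -1], [0, 0, -0.0003, 0, 0, 0, -1], [0, 0, -0.0003, 0, 0, 0, -1], [0, 0, -0.0003, 0, 0, 0, -1]],
])

```text
time: 35.65
tool_pos: [0.473, 0.229, -0.0194]
tcp_rot: [-2.637, -1.708, 0.0]
wrist_force: [0.1, 0.0, 0.8]
width: 1.004
```

Emit:
apply_moves([
  [[0, 0, -0.008, 0, 0, 0, -1], [0, 0, -0.02, 0, 0, 0, -1], [0, 0, -0.04, 0, 0, 0, -1], [0, 0, -0.065, 0, 0, 0, -1], [0, 0, -0.095, 0, 0, 0, -1], [0, 0, -0.13, 0, 0, 0, -1], [0, 0, -0.16, 0, 0, 0, -1], [0, 0, -0.17, 0, 0, 0, -1]],
])

```text
time: 36.32
tool_pos: [0.4765, 0.2306, 0.1578]
tcp_rot: [2.635, 1.707, 0.016]
wrist_force: [1.1, -0.4, 1.6]
width: 1.003
```

```bash
python3 mv.py .3 .45 .18 -24
```

```text
t 36.32 pos [0.4765 0.2306 0.1578] yawy -24.1 tilt 0.60deg F [ 1.13 -0.36  1.6 ] w 1.003 q6 0.82
shift [ 0.1284 -0.2506 -0.023 ] turn -0.0007 rows>= 6.8
```

Emit:
apply_moves([
  [[0.015, -0.03, 0, 0, 0, 0, -1], [0.032, -0.063, 0, 0, 0, 0, -1], [0.049, -0.096, -0.01, 0, 0, 0, -1], [0.066, -0.129, -0.02, 0, 0, 0, -1], [0.083, -0.162, -0.023, 0, 0, 0, -1], [0.1, -0.195, -0.023, 0, 0, 0, -1], [0.117, -0.228, -0.023, 0, 0, 0, -1], [0.128, -0.25, -0.023, 0, 0, 0, -1]],
])

```text
time: 36.98
tool_pos: [0.2949, 0.4502, 0.1744]
tcp_rot: [-2.634, -1.709, -0.001]
wrist_force: [0.8, -0.2, 0.1]
width: 1.002
```

Run:
```python
from h import *
snap('scene','s26',(270,120,440,310),3);snap('top','t26',(180,125,390,265),3.8)
```

```text
(no output)
```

View pics/s26.png

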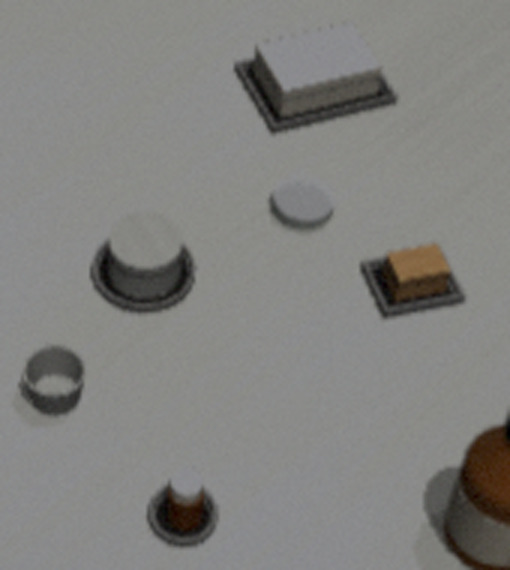

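View pics/t26.png

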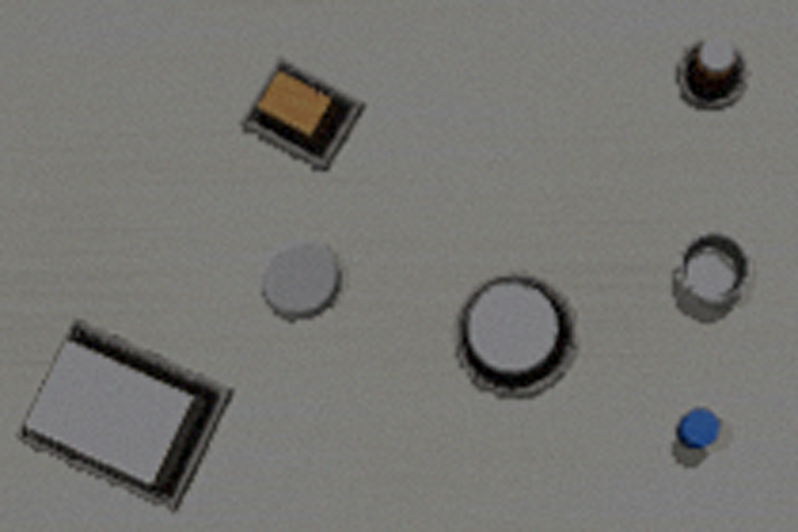

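```bash
python3 - <<'E'
from h import *
for k,p,z,t in (('slide',[(70,338),(196,400),(155,485),(25,425)],.033,(.473,.2294)),('cb',[(280,72),(331,100),(312,137),(258,104)],.027,(.657,.124)),('tin',[(513,325)],.037,(.518,-.0065)),('vial',[(717,53)],.043,(.678,-.129))):
    c=unproj('top',np.array(p)/3.8+[180,125]-.37,z)[:,:2].mean(0);print(k,c,(c-t)*1000)
a=cv2.imread('pics/top0.png').astype(int);b=cv2.imread('pics/t26_full.png').astype(int)
for n,u in(('dish',(259,199)),('cup',(367,197))): print(n,np.abs(a-b)[u[1]-14:u[1]+14,u[0]-14:u[0]+14].mean())
E
python3 mv.py
```

```text
slide [0.4724515  0.22701647] [-0.54849588 -2.38352513]
cb [0.65681344 0.12415836] [-0.18656028  0.15835505]
tin [ 0.51925045 -0.00645722] [1.25045336 0.04278   ]
vial [ 0.67783858 -0.12803359] [-0.16142319  0.96640509]
dish 3.0267857142857144
cup 3.252125850340136
t 37.08 pos [0.2946 0.4505 0.1742] yawy -23.9 tilt 0.09deg F [ 0.48 -0.36  0.3 ] w 1.001 q6 1.36
```

All four pieces sit within 3 mm of their tray centres, and the dish and cup have not moved. I hand in.

```bash
python3 -c "
from workcell import bot
print(bot.finish_job())"
```

```text
the job is handed in; nothing more can be done
None
```

I took the stack apart from the top and set each piece on the floor of its own tray. Each was lowered until the wrist force showed contact, then released. I handed the job in at about 37 s; the hand-in reported no verdict.

- **Last checks:** in the top camera image, the pieces' centres were about 1 mm (vial), under 1 mm (cardboard box), 1.3 mm (tin) and 2.4 mm (slide box) from their tray centres. All four looked upright and inside the rims, with the arm well clear.
- **Dish and cup:** these looked the same in the pictures from before and after.
- **Disagreement:** the fingertips turned out to sit about 28 mm behind the reported tool point, not at it as described. My first grasp of the vial therefore closed on nothing and pressed on the cap with about 6 N. The vial stayed upright, so I raised the fingers, opened them, went lower and gripped it properly. I used the measured offset for everything after that, and the floor contacts then came at the heights I had worked out.

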